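Sort bamboo cups by weight, dry the damp ones

TASK

Feel the weight of every bamboo cup lying on the table: those heavier than about 210 g are still damp and go upside down over the dryer's pegs, one to a peg with the rim down on the deck; the lighter ones are dry and are laid on their sides in the blue tray, flat on its floor. When all the cups are sorted, press the red pedal right down to its stop, keep it there for about a second and let it come up again. Leave everything else where it is.

Things in the scene. Friction and masses are not known exactly. Their poses are not given: they have to be found in the camera images.
- cup_1: Eight-sided bamboo cup lying on a flat, mouth away from the robot; may be absent. 50 mm across flats, 82 long, wall 6, base 10 thick with a darker disc; inside 38 across, 72 deep. Origin: on its axis, mid-length (25 mm above what it lies on); x runs along the axis, out of the mouth; y and z may be rolled about it by any eighth of a turn. Weighs 75 g (dry) to 370 g (sodden), unseen.
- cup_2: Eight-sided bamboo cup lying on a flat, mouth away from the robot; may be absent. 50 mm across flats, 82 long, wall 6, base 10 thick with a darker disc; inside 38 across, 72 deep. Origin: on its axis, mid-length (25 mm above what it lies on); x runs along the axis, out of the mouth; y and z may be rolled about it by any eighth of a turn. Weighs 75 g (dry) to 370 g (sodden), unseen.
- cup_3: Eight-sided bamboo cup lying on a flat, mouth away from the robot; may be absent. 50 mm across flats, 82 long, wall 6, base 10 thick with a darker disc; inside 38 across, 72 deep. Origin: on its axis, mid-length (25 mm above what it lies on); x runs along the axis, out of the mouth; y and z may be rolled about it by any eighth of a turn. Weighs 75 g (dry) to 370 g (sodden), unseen.
- cup_4: Eight-sided bamboo cup lying on a flat, mouth away from the robot; may be absent. 50 mm across flats, 82 long, wall 6, base 10 thick with a darker disc; inside 38 across, 72 deep. Origin: on its axis, mid-length (25 mm above what it lies on); x runs along the axis, out of the mouth; y and z may be rolled about it by any eighth of a turn. Weighs 75 g (dry) to 370 g (sodden), unseen.
- dryer: Fixed warm-air dryer: aluminium deck 110 x 380 mm, 30 mm high, with four upright steel pegs in a row along its y axis, 90 mm apart. Origin: centre of its underside, on the table; z up, x away from the robot. An inverted cup slips over a peg and rests with its rim on the deck (cup origin then 71 mm above the table).
- peg_1 (a point): Top of drying peg 1 (y = -135 mm in the dryer's frame): round-ended, 16 mm in diameter, tip 63 mm above the deck, 93 mm above the table.
- peg_2 (a point): Top of drying peg 2 (y = -45 mm in the dryer's frame): round-ended, 16 mm in diameter, tip 63 mm above the deck, 93 mm above the table.
- peg_3 (a point): Top of drying peg 3 (y = +45 mm in the dryer's frame): round-ended, 16 mm in diameter, tip 63 mm above the deck, 93 mm above the table.
- peg_4 (a point): Top of drying peg 4 (y = +135 mm in the dryer's frame): round-ended, 16 mm in diameter, tip 63 mm above the deck, 93 mm above the table.
- tray: Fixed blue tray for dry cups, 270 mm (x) by 210 mm (y) outside, grey floor 6 mm above the table, rim 5 mm thick rising 6 mm above the floor. Room for four lying cups, two by two, axes along x. Origin: centre of its underside, on the table; x away from the robot, y across.
- pedal (a joint): Red hinged spring pedal that starts the dryer, in rad: 0 = up (rest), 0.24 = down on its stop. Plate 120 x 72 mm, hinged at its end farther from the robot; the free end nearer the robot rises 15 degrees. It springs back up. At the pad about 4 N starts it and 11 N brings it to the stop, where it turns hard.
- pedal_pad (a point): Point to press, on the upper face of the pedal, 95 mm from its hinge and 25 mm from its free end, on its centre line; about 53 mm above the table at rest, 31 mm at the stop. Its x axis, at rest, points level from the free end towards the hinge.
- sample_cup: Bystander, to be left alone: round finished bamboo cup, 80 mm wide, 100 mm tall, standing behind the dryer. Origin: centre of its underside.
- mouse: Bystander, to be left alone: black computer mouse, 95 x 58 x 26 mm, near the robot. Origin: centre of its underside.
- lacquer: Bystander, to be left alone: amber lacquer jar, 60 mm wide, 130 mm tall, behind the dryer. Origin: centre of its underside.
- carton: Bystander, to be left alone: white carton 90 x 150 x 60 mm, behind the dryer. Origin: centre of its underside.
- brush: Bystander, to be left alone: flat paint brush, about 180 mm long, lying near the robot. Origin: centre of its underside.
- glue: Bystander, to be left alone: white bottle 44 mm wide, 100 mm tall, behind the dryer. Origin: centre of its underside.
- sanding_block: Bystander, to be left alone: cork sanding block 70 x 45 x 25 mm, lying between the cups and the dryer. Origin: centre of its underside.
There are look-alikes about, which are no part of the job. Leave any green or turquoise look-alike of the cup_3 alone.

How it is judged:
By the outcome, as a careful person would: the job done as asked, in the order asked, and still so for the second after the job is handed in, with the robot touching nothing.
Of cup_1, cup_2, cup_3, cup_4 only 3 to 4 are there at a start; the rules pass over those that are not, and their reading is None.
At some moment in a run one of cup_1, cup_2, cup_3, cup_4 may be knocked a few centimetres aside while the robot is not near it.
It also fails if it takes over 210 s, if anything falls off the work surface, if the arm or the gripper's body presses on something with over 40 N, if the wrist force passes 120 N, or if a joint passes its speed limit or range.

ROBOT

A 6-joint arm with a two-finger parallel gripper is mounted at the origin on the work surface. World frame = base frame: x ahead of the robot, y to its left, z up, the work surface at z = 0. Lengths are in m, angles in rad, forces in N, time in s.
With the tool pointing down it reaches from about 0.35 to 0.85 m from the base axis. Payload 8.1 kg.
Tool frame: the origin (TCP) lies on the mounting face of the last link; the fingertips stand 186 mm ahead of it and the grasp point (between the pads) lies 167 mm ahead of it; z points along the fingers, y is the line along which they close (so a half turn about z gives the same grasp; the last joint's range is limited). The gripper opens to 93 mm and grips with 3 to 60 N. Pads are 15 mm wide; open, the fingers measure 128 mm over their backs; the gripper's body (75 mm by 188 mm) begins 65 mm behind the grasp point.
Start: joints at [-1.342, 0.13, 1.488, -0, 1.523, -0.085], TCP at [0.185, -0.571, 0.405] pointing down, gripper open.
Joint ranges: [-2.96, 2.96], [-0.89, 2.26], [0.02, 2.5], [-1.34, 4.48], [0, 2.73], [-2.66, 2.66]. Speed limits (rad/s): [2.39, 2.39, 2.79, 3.14, 3.14, 3.14].

INTERFACE

Orientations are given as a rotation vector (axis times angle).
In Python, from plant import * gives the robot as it stands. The module is installed in compiled form; this text tells all that it offers.
- The arm moves only by the tool arm_command, never from a script. Its argument "increments" is a list of rows, each a list of 6 numbers: the shift along the tool's x, y, z in units of 0.2 m (1.0 is 0.2 m), then the turn, a rotation vector about the tool's x, y, z in units of pi rad (1.0 is pi rad). A call has exactly 5 rows; each row is the pose to reach, as a shift and turn from the pose commanded when the call began, along the tool's axes at that moment, turning the shorter way round; what a row does not reach only later rows make up. A row lasts 1/8 s, in which the tool goes at most 62.5 mm and 10.7 degrees, less where a joint would pass 70% of its speed; a pose out of reach is approached as far as the arm can. A call with a number of a shift or a turn outside -1 to 1 is refused whole. A call with a gripper value outside its range is refused whole. "fingers" is the closure, from -1 (fully open) to 1 (shut), set as the call begins (left out, the last holds). The fingers move at their own pace and stop on an object; "force" is the grip in N (left out, the last holds). Time passes only in rows, so rows that repeat a pose let the fingers close, or fill a call up. It gives the time, the measured TCP pose, the force, the opening and the grip force at its end, in the units of the state.
- read_state(): the state, without advancing time (a new reading comes with each control period).
- read_camera(name): name is "scene" or "top"; returns a dict with "image" (384x512x3 uint8, red, green, blue), "fx", "fy", "cx", "cy" (pixels), "T" (4x4, takes a point from camera to world coordinates). Camera axes: x right, y down, z forward; pixel columns grow to the right and rows downward; lengths in m; the calibration is good to about 2 mm. A picture is of the moment at which its call begins. There is no depth.
- close_job(): hands the job in; it is judged then, once.
The state is a dict: "t": time; "q": joint angles; "dq": joint speeds; "joint_torque": joint torques, N m; "tool_pos": TCP position; "orientation": TCP orientation; "force": force on the tool from outside, world axes, zero at the start; "wrist_torque": the same for the moment, N m; "opening": finger opening in m; "gripper_force": force on a finger pad.
Only numpy, scipy, OpenCV 4.12 (cv2) and the standard library are available. Lean on these libraries where they do the work, as an engineer would, in place of code of your own. Each camera call takes 0.05 s, during which the arm holds its last target. There are 200 camera calls.

## Working session

There is one attempt and no reset: what is moved stays moved. The work goes in short steps, Python scripts to look and compute and a tool call to move; the robot and the scene stay as the last step left them, time stands still between calls to the robot, and variables do not carry over. Pictures are saved under pics/ and viewed, at most 14 in all, crops included, and the job is handed in when it is done.

Besides the shell and the picture viewer there is one more tool, called after "Emit:" as a command line: name --pt "numbers of a row" for each row, then --argument value for the rest. arm_command: Moves the arm, as the interface text tells. Shifts and turns lie within -1 to 1; 1 stands for 0.2 m of shift or pi rad of turn. Its arguments: {"type":"object","properties":{"increments":{"type":"array","items":{"type":"array","items":{"type":"number","minimum":-1,"maximum":1}}},"fingers":{"type":"number"},"force":{"type":"number"}},"required":["increments"]}

```bash
mkdir -p pics
python3 - <<'E'
from plant import *
import cv2,numpy as np
for n in("scene","top"):
    c=read_camera(n); cv2.imwrite(f"pics/{n}0.png",cv2.resize(c["image"][:,:,::-1],(800,600),interpolation=cv2.INTER_CUBIC)); cv2.imwrite(f"{n}_raw.png",c["image"][:,:,::-1])
    print(n,c["fx"],c["fy"],c["cx"],c["cy"],np.round(c["T"],4).tolist())
print(read_state())
E
```

```text
scene 351.6367307837709 351.6367307837709 258.09734824934935 191.69832930527136 [[0.1001, 0.744, -0.6606, 1.1473], [0.9949, -0.0817, 0.0587, 0.0257], [-0.0103, -0.6631, -0.7484, 0.7584], [0.0, 0.0, 0.0, 1.0]]
top 426.31326749727236 426.31326749727236 251.3291394065251 188.89977763983177 [[-0.0154, -0.9979, 0.0622, 0.4466], [-0.9999, 0.0154, -0.0004, 0.0528], [-0.0006, -0.0622, -0.9981, 1.4624], [0.0, 0.0, 0.0, 1.0]]
{'t': 0.1, 'q': array([-1.34241332e+00,  1.31099661e-01,  1.48916743e+00,  1.26469435e-05,
        1.52299560e+00, -8.54142435e-02]), 'dq': array([ 0.00032863, -0.00109265, -0.00239063,  0.001427  ,  0.00205985,
       -0.00139847]), 'joint_torque': array([ 1.34629016e-03, -5.61337960e+01, -4.93095732e+01,  7.70743797e-02,
        2.91449216e-02, -4.70250723e-05]), 'tool_pos': array([ 0.18517293, -0.57049762,  0.40378533]), 'orientation': array([-3.10135729e+00, -4.90630330e-01,  1.67483861e-04]), 'force': array([-0.33520658,  0.94739492,  0.39550476]), 'wrist_torque': array([ 0.06808219,  0.01215554, -0.03592747]), 'gripper_force': 0.0, 'opening': 0.09298197766367144}
```

View pics/scene0.png

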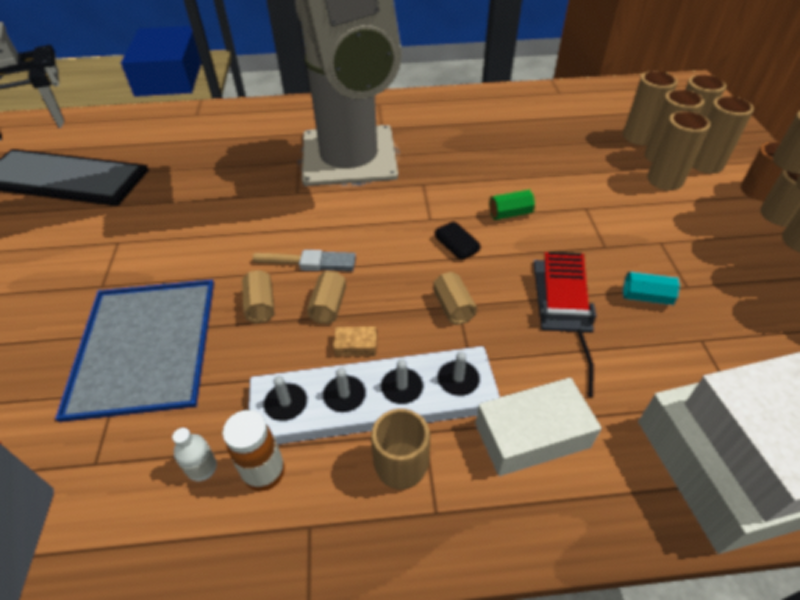

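View pics/top0.png

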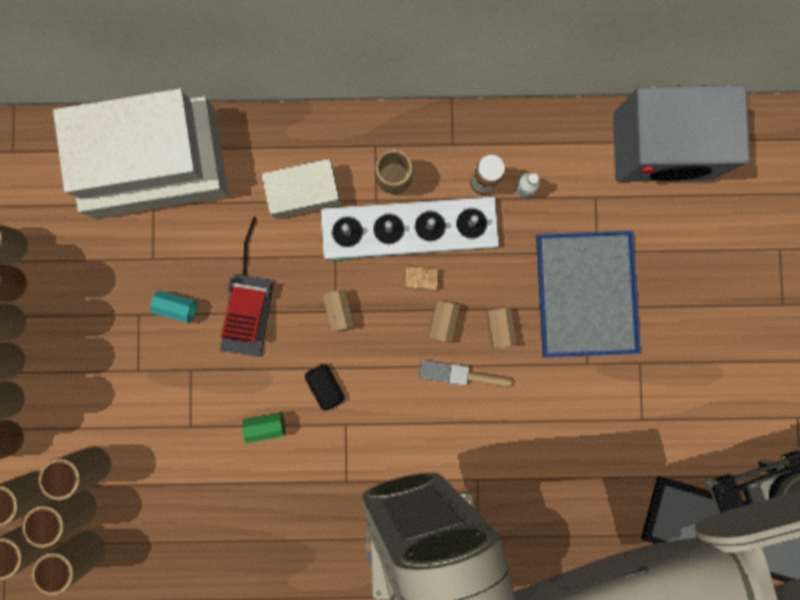

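The pictures show three bamboo cups at (339,311), (445,321) and (502,327) in the enlarged top view. The dryer is at (410,228), the tray at (588,293), and the pedal at (246,315), with the turquoise and green decoys beside it.

```bash
cat > h.py <<'E'
from plant import *
import cv2,numpy as np
from scipy.spatial.transform import Rotation as R
def cast(c,uv,z):
    uv=np.atleast_2d(uv).astype(float)
    d=np.c_[(uv[:,0]-c["cx"])/c["fx"],(uv[:,1]-c["cy"])/c["fy"],np.ones(len(uv))]@c["T"][:3,:3].T
    o=c["T"][:3,3]; return o+d*((z-o[2])/d[:,2])[:,None]
def blobs(m,lo,hi):
    cs,_=cv2.findContours(m.astype(np.uint8),cv2.RETR_EXTERNAL,cv2.CHAIN_APPROX_NONE)
    return [k for k in cs if lo<cv2.contourArea(k)<hi]
def rect(c,k,z):
    p=cast(c,k[:,0,:],z)[:,:2]; (x,y),(w,h),a=cv2.minAreaRect((p*1000).astype(np.float32))
    if w<h: w,h,a=h,w,a+90
    a=(a+90)%180-90
    return np.round([x,y,w,h,a],1)   # mm, deg of long side from world x
E
python3 - <<'E'
from h import *
c=read_camera("top"); im=c["image"]; hsv=cv2.cvtColor(im,cv2.COLOR_RGB2HSV)
H,S,V=[hsv[:,:,i].astype(int) for i in range(3)]
for n,(u,v) in dict(cup1=(217,199),cup2=(285,206),cup3=(321,210),wood=(250,200),wood2=(300,190),wood3=(303,206)).items():
    print(n,hsv[v-2:v+3,u-2:u+3].reshape(-1,3).mean(0).round())
m=(H>100)&(H<125)&(S>120)&(V>60); print("blue",[rect(c,k,.012) for k in blobs(m,300,9e9)])
m=(V<50); m[:110]=0;m[170:]=0; print("dark",[(rect(c,k,.03),k[:,0].mean(0).round(1)) for k in blobs(m,60,900)])
m=(S<45)&(V>120); m[:110]=0;m[180:]=0; print("deck",[rect(c,k,.03) for k in blobs(m,800,9e9)])
m=((H<6)|(H>174))&(S>170); m[:,200:]=0;m[:160]=0;m[260:]=0; print("red",[(rect(c,k,.045),k[:,0].mean(0)) for k in blobs(m,60,9e9)])
crop=im[160:250,190:345]; a=cv2.resize(crop,None,fx=5,fy=5,interpolation=cv2.INTER_CUBIC)
cv2.imwrite("pics/crop.png",a[:,:,::-1])
E
```

```text
cup1 [ 17. 103. 165.]
cup2 [ 17. 104. 164.]
cup3 [ 17. 103. 167.]
wood [ 13. 130. 134.]
wood2 [ 13. 129. 146.]
wood3 [ 13. 129. 142.]
blue [array([ 534.7, -372.6,  263.6,  208.3,    1.4])]
dark [(array([676.1, 150.1,  57.6,  57.6,  55.7]), array([222., 148.])), (array([681.6,  59.6,  55.4,  55.3,  43.9]), array([248.5, 146. ])), (array([686.2, -29.4,  57.7,  55.4,  43.8]), array([274.8, 144.2])), (array([ 691.3, -120.4,   57.8,   57.4,   70.5]), array([301.5, 142.5])), (array([ 786.7, -576.9,  136.4,   17.2,   89.1]), array([435., 112.]))]
deck [array([ 607.8, -365.4,  184.1,   95.3,  -89.1]), array([682.8,  14.9, 379.2, 111.9, -86.9]), array([776.6, 251.1, 151.7,  91.9, -78.7])]
red [(array([499.5, 372.8, 108.6,  70.8, -12.7]), array([155.16, 200.77]))]
```

View pics/crop.png

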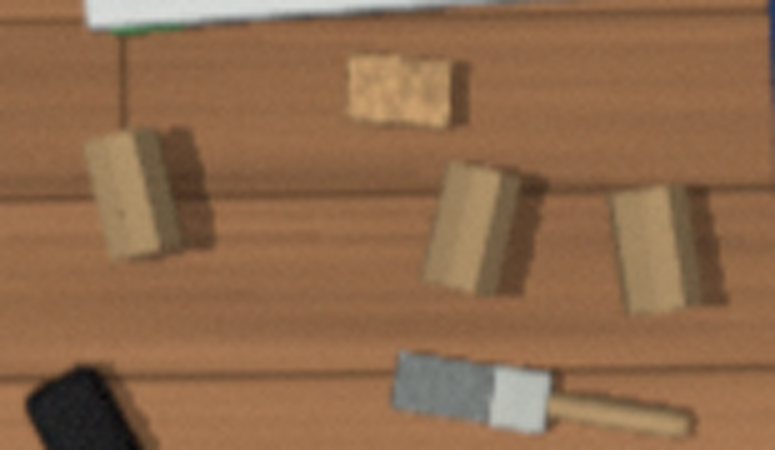

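The crop shows three cups, lying roughly along x, at (132,193), (472,229) and (653,247). The sanding block is at (400,90) and the brush is below them. Next I'll fit the cup poses.

```bash
cat >> h.py <<'E'
def cups(c,box=(200,165,345,240)):
    hsv=cv2.cvtColor(c["image"],cv2.COLOR_RGB2HSV).astype(int); m=(hsv[:,:,0]>=15)&(hsv[:,:,0]<24)&(hsv[:,:,1]<150)&(hsv[:,:,1]>70)
    k=np.zeros_like(m); x0,y0,x1,y1=box; k[y0:y1,x0:x1]=1
    m=cv2.morphologyEx((m&k).astype(np.uint8),cv2.MORPH_OPEN,np.ones((3,3)))
    return [rect(c,b,.033) for b in blobs(m,120,900)]
def go(g,phi,az,roll,down=None):
    """increments taking grasp point to g, tool z at phi below level toward azimuth az (deg); roll=+1/-1: tool y = left/right of az"""
    s=read_state(); p=np.array(s["tool_pos"]); Rc=R.from_rotvec(s["orientation"]).as_matrix()
    f,a=np.radians([phi,az]); z=np.array([np.cos(f)*np.cos(a),np.cos(f)*np.sin(a),-np.sin(f)])
    y=roll*np.array([-np.sin(a),np.cos(a),0]); Rt=np.c_[np.cross(y,z),y,z]
    d=Rc.T@(np.array(g)-.167*z-p)/.2; r=R.from_matrix(Rc.T@Rt).as_rotvec()
    print("inc",np.round(np.r_[d,r/np.pi],3).tolist(),"deg %.0f mm %.0f"%(np.degrees(np.linalg.norm(r)),200*np.linalg.norm(d)))
def show():
    s=read_state(); z=R.from_rotvec(s["orientation"]).as_matrix()
    print("t %.2f"%s["t"],"q",np.round(s["q"],2),"grasp",np.round(s["tool_pos"]+.167*z[:,2],4),"z",z[:,2].round(3),"y",z[:,1].round(3),"F",np.round(s["force"],2),"op %.4f gf %.1f"%(s["opening"],s["gripper_force"]))
E
python3 - <<'E'
from h import *
c=read_camera("top"); print(cups(c))
go([.52,.15,.2],60,10,1); go([.52,.15,.2],60,10,-1); show()
E
```

```text
[array([ 463.1, -179.4,   84.1,   54.8,    5. ]), array([479.6, -55.3,  85.5,  52.4, -13.3]), array([507.1, 170.9,  86.3,  52.9,  13.5]), array([571.5,  -7.7,  67.4,  47.2,  88.9])]
inc [2.291, -2.968, 0.301, -0.248, -0.018, -0.925] deg 172 mm 752
inc [2.291, -2.968, 0.301, -0.012, 0.166, 0.043] deg 31 mm 752
t 0.20 q [-1.34  0.13  1.49 -0.    1.52 -0.09] grasp [ 0.1851 -0.5704  0.2371] z [-0.     0.001 -1.   ] y [ 0.309 -0.951 -0.001] F [ 1.44  0.19 -0.16] op 0.0928 gf 0.0
```

```bash
python3 -c "
from h import *
go([.463,-.179,.16],60,5,-1)"
```

```text
inc [1.519, -1.527, 0.499, -0.019, 0.166, 0.07] deg 33 mm 442
```

Emit:
arm_command --pt "0.8 -0.8 0.1 0 0 0" --pt "0.8 -0.8 0.1 0 0.05 0.02" --pt "0.8 -0.8 0.1 0 0.1 0.05" --pt "0.8 -0.8 0.1 -0.02 0.166 0.07" --pt "0.8 -0.8 0.1 -0.02 0.166 0.07" --fingers -1 --force 20

```text
t: 0.82
tool_pos: [0.2882, -0.3667, 0.3833]
orientation: [-3.01, -0.134, -0.811]
force: [-1.2, -0.6, 0.4]
opening: 0.0927
gripper_force: 0.0
```

```bash
python3 -c "
from h import *
show();go([.463,-.179,.16],60,5,-1)"
```

```text
t 0.82 q [-1.22 -0.35  2.02  0.52  1.35  0.18] grasp [ 0.3718 -0.3596  0.2389] z [ 0.501  0.043 -0.865] y [ 0.089 -0.996  0.002] F [-1.22 -0.63  0.45] op 0.0927 gf 0.0
inc [0.267, -0.859, 0.608, 0.0, -0.001, 0.001] deg 0 mm 217
```

Emit:
arm_command --pt "0.1 -0.3 0.1 0 0 0" --pt "0.2 -0.6 0.3 0 0 0" --pt "0.27 -0.86 0.61 0 0 0" --pt "0.27 -0.86 0.61 0 0 0" --pt "0.27 -0.86 0.61 0 0 0"

```text
t: 1.45
tool_pos: [0.3806, -0.1874, 0.3043]
orientation: [-3.012, -0.139, -0.803]
force: [0.4, -0.4, -1.0]
opening: 0.093
gripper_force: 0.0
```

```bash
cat >> h.py <<'E'
def weigh(n=8):
    f=[]
    for i in range(n): c=read_camera("top"); f.append(read_state()["force"])
    f=np.array(f); print("F",f.mean(0).round(2),"sd",f.std(0).round(2)); return c
E
python3 -c "
from h import *
c=weigh();print(cups(c)); cv2.imwrite('pics/a1.png',cv2.resize(c['image'][:,:,::-1],(800,600)));show();go([.463,-.179,.03],60,5,-1)"
```

```text
F [ 0.11 -0.37  0.42] sd [0.43 0.46 0.24]
[array([ 477.5, -175.7,   55.6,   54.5,    4.8]), array([479.1, -55.1,  85.3,  51.7, -14.2]), array([506.9, 171.3,  84.8,  53.7,  13.2]), array([572.3,  -9. ,  70. ,  45.8,  84.7])]
t 1.85 q [-0.75 -0.54  2.3   0.44  1.06  0.57] grasp [ 0.4636 -0.1831  0.1617] z [ 0.499  0.039 -0.865] y [ 0.086 -0.996  0.005] F [ 1.13 -0.22  0.77] op 0.0933 gf 0.0
inc [-0.33, -0.02, 0.569, 0.001, -0.0, 0.0] deg 0 mm 132
```

View pics/a1.png

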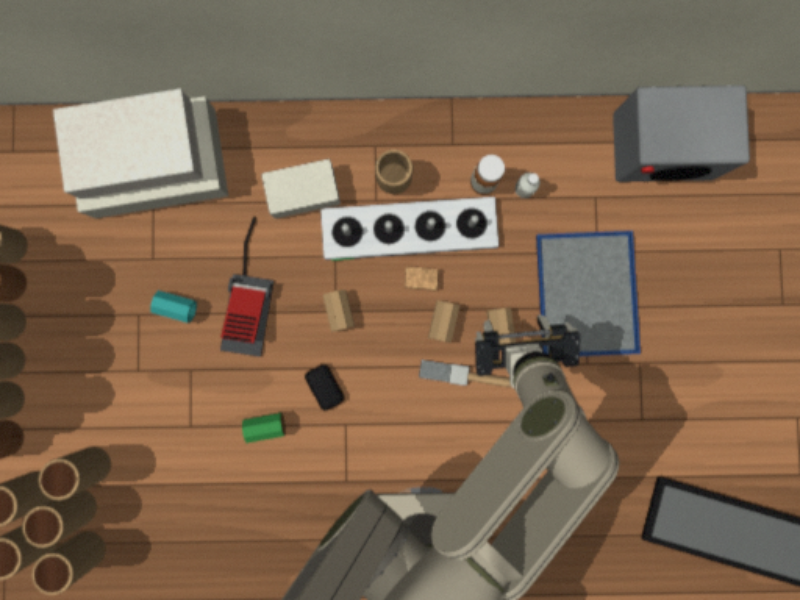

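The picture shows the gripper just behind cup A at (500,320), and the other cups haven't moved.

Emit:
arm_command --pt "-0.1 0 0.17 0 0 0" --pt "-0.2 -0.01 0.35 0 0 0" --pt "-0.33 -0.02 0.57 0 0 0" --pt "-0.33 -0.02 0.57 0 0 0" --pt "-0.33 -0.02 0.57 0 0 0"

```text
t: 2.48
tool_pos: [0.3806, -0.1859, 0.1755]
orientation: [-3.013, -0.133, -0.811]
force: [2.0, -0.1, -0.0]
opening: 0.093
gripper_force: 0.0
```

```bash
python3 -c "
from h import *
show();go([.463,-.179,.03],60,5,-1)"
```

```text
t 2.48 q [-0.75 -0.3   2.39  0.57  0.76  0.38] grasp [ 0.4641 -0.1793  0.031 ] z [ 0.5    0.04  -0.865] y [ 0.087 -0.996  0.004] F [ 1.99 -0.15 -0.01] op 0.0930 gf 0.0
inc [-0.005, 0.001, 0.002, 0.001, -0.001, 0.001] deg 0 mm 1
```

Close, then lift.

Emit:
arm_command --pt "0 0 0 0 0 0" --pt "0 0 0 0 0 0" --pt "0 0 0 0 0 0" --pt "0 0 0 0 0 0" --pt "0 0 0 0 0 0" --fingers 1 --force 25

```text
t: 3.1
tool_pos: [0.38, -0.1851, 0.1739]
orientation: [-3.013, -0.134, -0.809]
force: [-2.4, 1.2, 2.7]
opening: 0.0503
gripper_force: 24.8
```

Emit:
arm_command --pt "0.1 0 -0.17 0 0 0" --pt "0.2 0 -0.35 0 0 0" --pt "0.33 0 -0.57 0 0 0" --pt "0.33 0 -0.57 0 0 0" --pt "0.33 0 -0.57 0 0 0"

```text
t: 3.72
tool_pos: [0.3796, -0.1843, 0.3044]
orientation: [-3.013, -0.134, -0.806]
force: [-0.8, 0.9, -3.7]
opening: 0.0495
gripper_force: 24.8
```

```bash
python3 -c "
from h import *
show();c=weigh(10);print(cups(c));show()"
```

```text
t 3.73 q [-0.74 -0.55  2.31  0.44  1.06  0.58] grasp [ 0.4627 -0.1774  0.1597] z [ 0.498  0.041 -0.866] y [ 0.088 -0.996  0.003] F [-0.78  0.91 -3.67] op 0.0495 gf 24.8
F [ 0.07  0.18 -2.45] sd [0.43 0.37 0.48]
[array([ 481. , -200.5,   60.2,   53.6,   89.1]), array([479.7, -55.9,  85.5,  52.8, -15.1]), array([505.9, 170.2,  85.7,  53.6,  13.5]), array([572.2,  -8.5,  71.6,  45.6,  85.3])]
t 4.22 q [-0.74 -0.55  2.31  0.44  1.06  0.58] grasp [ 0.4632 -0.1777  0.1606] z [ 0.498  0.041 -0.866] y [ 0.088 -0.996  0.003] F [-0.13  0.17 -2.59] op 0.0498 gf 24.8
```

Cup A weighs about 0.29 kg, so it is damp and goes on peg 1. I'll first go to a radial pose near the peg.

```bash
python3 -c "
from h import *
go([.60,-.11,.26],50,-10,-1)"
```

```text
inc [0.736, -0.413, -0.054, -0.047, 0.055, 0.069] deg 18 mm 169
```

Emit:
arm_command --pt "0.25 -0.14 -0.02 0 0 0" --pt "0.5 -0.28 -0.04 -0.02 0.02 0.03" --pt "0.74 -0.41 -0.05 -0.05 0.055 0.07" --pt "0.74 -0.41 -0.05 -0.05 0.055 0.07" --pt "0.74 -0.41 -0.05 -0.05 0.055 0.07"

```text
t: 4.85
tool_pos: [0.4958, -0.0909, 0.3882]
orientation: [2.879, -0.256, 1.049]
force: [-0.4, -0.6, -2.8]
opening: 0.0498
gripper_force: 24.8
```

```bash
python3 -c "
from h import *
show(); go([.60,-.11,.26],30,-10,1); go([.60,-.11,.26],50,-10,1)"
```

```text
t 4.85 q [-0.31 -0.47  2.14  0.12  0.79  1.38] grasp [ 0.6014 -0.1108  0.2604] z [ 0.633 -0.12  -0.765] y [-0.179 -0.984  0.006] F [-0.39 -0.62 -2.76] op 0.0498 gf 24.8
inc [-0.292, 0.003, 0.047, -0.173, 0.004, -0.984] deg 180 mm 59
inc [-0.006, 0.004, -0.003, 0.001, 0.004, -1.0] deg 180 mm 2
```

```bash
cat > kin.py <<'E'
import numpy as np
from scipy.optimize import least_squares
D=[(-1.342,.131,1.489,.1852,-.5705,.4038,0,0,-1),(-1.22,-.35,2.02,.2882,-.3667,.3833,.501,.043,-.865),(-.75,-.54,2.3,.3806,-.1874,.3043,.499,.039,-.865),(-.75,-.3,2.39,.3806,-.1859,.1755,.5,.04,-.865),(-.31,-.47,2.14,.4958,-.0909,.3882,.633,-.12,-.765)]
def wc(p,q2,q3): a1,d1,L1,L2,a3,d6=p; s=q2+q3; return a1+L1*np.sin(q2)+L2*np.sin(s)+a3*np.cos(s), d1+L1*np.cos(q2)+L2*np.cos(s)-a3*np.sin(s)
def f(p):
    e=[]
    for q1,q2,q3,x,y,z,a,b,c in D:
        w=np.array([x,y,z])-p[5]*np.array([a,b,c]); r,h=wc(p,q2,q3)
        e+=[r*np.cos(q1)-w[0],r*np.sin(q1)-w[1],h-w[2]]
    return np.r_[e,1e-3*(np.array(p)-[0,.4,.45,.45,0,.1])]
s=least_squares(f,[0,.4,.45,.45,0,.1]); P=s.x
if __name__=="__main__":
    print(P.round(3),np.abs(s.fun).max())
    for phi in(30,40,45,50):
      for h in(.071,.16):
        t=np.radians(phi); R_,Z=.70-(.167+P[5])*np.cos(t),h+(.167+P[5])*np.sin(t)
        k=least_squares(lambda q:np.array(wc(P,*q))-[R_,Z],[-.3,2.1]).x
        print(phi,h,k.round(2),"q5",round(np.pi/2+t-k.sum(),2))
E
python3 kin.py
```

```text
[-0.025  0.348  0.445  0.571  0.065  0.298] 0.04907760085968768
30 0.071 [0.04 2.43] q5 -0.38
30 0.16 [-0.23  2.43] q5 -0.11
40 0.071 [-0.05  2.33] q5 -0.01
40 0.16 [-0.25  2.29] q5 0.22
45 0.071 [-0.05  2.26] q5 0.15
45 0.16 [-0.22  2.21] q5 0.36
50 0.071 [-0.04  2.19] q5 0.3
50 0.16 [-0.18  2.13] q5 0.5
```

```bash
sed -i 's/^def wc(p,q2,q3): a1,d1,L1,L2,a3,d6=p;/def wc(p,q2,q3): a1,d1,L1,L2,a3,d6,b=p;/; s/r\*np.cos(q1)-w\[0\],r\*np.sin(q1)-w\[1\]/r*np.cos(q1)-p[6]*np.sin(q1)-w[0],r*np.sin(q1)+p[6]*np.cos(q1)-w[1]/; s/,0,.1\]/,0,.1,.05]/g' kin.py; python3 kin.py
```

```text
[-0.007  0.32   0.371  0.56   0.061  0.195  0.05 ] 0.0023184184827221843
30 0.071 [0.1  2.25] q5 -0.26
30 0.16 [-0.14  2.26] q5 -0.03
40 0.071 [0.06 2.16] q5 0.05
40 0.16 [-0.13  2.15] q5 0.25
45 0.071 [0.06 2.11] q5 0.19
45 0.16 [-0.11  2.08] q5 0.39
50 0.071 [0.07 2.04] q5 0.33
50 0.16 [-0.08  2.01] q5 0.52
```

```bash
cat > ik.py <<'E'
from kin import *
from scipy.spatial.transform import Rotation as R
def ik(g,phi,az,roll,near=None):
    f,a=np.radians([phi,az]); z=np.array([np.cos(f)*np.cos(a),np.cos(f)*np.sin(a),-np.sin(f)])
    y=roll*np.array([-np.sin(a),np.cos(a),0]); T=np.c_[np.cross(y,z),y,z]
    w=np.array(g)-(.167+P[5])*z
    def e(q): r,h=wc(P,q[1],q[2]); return [r*np.cos(q[0])-P[6]*np.sin(q[0])-w[0],r*np.sin(q[0])+P[6]*np.cos(q[0])-w[1],h-w[2]]
    q=least_squares(e,[np.arctan2(w[1],w[0]),-.2,2.1]).x
    M=R.from_euler('ZY',[q[0],q[1]+q[2]]).inv()*R.from_matrix(T)*R.from_euler('Z',-np.pi/2)
    out=[]
    for s in(1,-1):
        q4,q5,q6=M.as_euler('ZYZ')
        if s<0: q4,q5,q6=q4+np.pi,-q5,q6-np.pi
        q6=(q6+np.pi)%(2*np.pi)-np.pi; q4=(q4+1.34)%(2*np.pi)-1.34
        if q5>=0: out.append(np.round([*q,q4,q5,q6],2).tolist())
    return out
E
python3 - <<'E'
from ik import *
print(ik([.6014,-.1108,.2604],50,-10.7,-1))
for az in(-10,5,15,25,35):
    for h in(.071,.16): print(az,h,ik([.691,-.12,h],30,az,1))
    print(az,ik([.6,-.11,.26],30,az,1),ik([.6,-.11,.26],50,az,1))
E
```

```text
[[-0.31, -0.47, 2.14, 0.11, 0.79, 1.39]]
-10 0.071 [[-0.3, 0.1, 2.25, 2.73, 0.28, 1.9]]
-10 0.16 [[-0.3, -0.14, 2.27, 1.82, 0.11, 2.83]]
-10 [[-0.36, -0.7, 2.46, 0.44, 0.38, -2.08]] [[-0.32, -0.48, 2.14, 0.13, 0.79, -1.77]]
5 0.071 [[-0.5, 0.14, 2.2, 1.88, 0.52, 2.48]]
5 0.16 [[-0.5, -0.09, 2.22, 1.49, 0.5, 2.92]]
5 [[-0.6, -0.6, 2.4, 1.02, 0.7, -2.86]] [[-0.47, -0.43, 2.11, 0.45, 0.9, -2.31]]
15 0.071 [[-0.59, 0.21, 2.12, 1.62, 0.71, 2.56]]
15 0.16 [[-0.59, 0.0, 2.13, 1.39, 0.73, 2.86]]
15 [[-0.71, -0.46, 2.31, 1.12, 0.92, -3.1]] [[-0.55, -0.36, 2.06, 0.58, 1.01, -2.59]]
25 0.071 [[-0.66, 0.3, 2.01, 1.44, 0.89, 2.58]]
25 0.16 [[-0.66, 0.11, 2.02, 1.3, 0.93, 2.8]]
25 [[-0.78, -0.3, 2.19, 1.13, 1.11, 3.02]] [[-0.61, -0.27, 1.99, 0.66, 1.13, -2.81]]
35 0.071 [[-0.7, 0.4, 1.87, 1.3, 1.05, 2.58]]
35 0.16 [[-0.7, 0.23, 1.88, 1.21, 1.11, 2.76]]
35 [[-0.81, -0.14, 2.06, 1.11, 1.28, 2.91]] [[-0.64, -0.17, 1.9, 0.7, 1.25, -3.0]]
```

Run:
```python
from ik import *
for phi in(40,45,50):
  for az in(5,):
    for h in(.03,.12): print("pick",phi,az,h,ik([.463,-.179,h],phi,az,-1))
  for az in(-25,-15,-5,5):
    for h in(.071,.16): print("place",phi,az,h,ik([.691,-.12,h],phi,az,1))
```

```text
pick 40 5 0.03 [[-1.01, -0.28, 2.57, 1.21, 0.82, -0.4]]
pick 40 5 0.12 [[-1.01, -0.62, 2.58, 0.98, 0.97, -0.03]]
place 40 -25 0.071 [[-0.12, 0.09, 2.13, -1.27, 0.25, -0.1]]
place 40 -25 0.16 [[-0.12, -0.09, 2.11, -0.73, 0.36, -0.67]]
place 40 -15 0.071 [[-0.23, 0.06, 2.16, -0.44, 0.05, -1.11]]
place 40 -15 0.16 [[-0.23, -0.13, 2.15, -0.09, 0.26, -1.46]]
place 40 -5 0.071 [[-0.35, 0.06, 2.16, 1.26, 0.21, -2.99]]
place 40 -5 0.16 [[-0.35, -0.13, 2.15, 0.64, 0.33, -2.35]]
place 40 5 0.071 [[-0.45, 0.09, 2.13, 1.28, 0.42, 3.09]]
place 40 5 0.16 [[-0.45, -0.1, 2.11, 0.93, 0.51, -2.79]]
pick 45 5 0.03 [[-0.94, -0.32, 2.54, 1.05, 0.77, -0.2]]
pick 45 5 0.12 [[-0.94, -0.61, 2.53, 0.84, 0.95, 0.12]]
place 45 -25 0.071 [[-0.14, 0.09, 2.07, -0.78, 0.3, -0.59]]
place 45 -25 0.16 [[-0.14, -0.08, 2.05, -0.5, 0.46, -0.9]]
place 45 -15 0.071 [[-0.23, 0.06, 2.11, -0.1, 0.19, -1.45]]
place 45 -15 0.16 [[-0.23, -0.11, 2.08, -0.05, 0.39, -1.5]]
place 45 -5 0.071 [[-0.33, 0.06, 2.11, 0.71, 0.27, -2.44]]
place 45 -5 0.16 [[-0.33, -0.11, 2.08, 0.42, 0.44, -2.13]]
place 45 5 0.071 [[-0.43, 0.09, 2.08, 0.96, 0.44, -2.86]]
place 45 5 0.16 [[-0.43, -0.08, 2.05, 0.7, 0.57, -2.57]]
pick 50 5 0.03 [[-0.88, -0.34, 2.5, 0.89, 0.75, 0.0]]
pick 50 5 0.12 [[-0.88, -0.58, 2.47, 0.71, 0.94, 0.27]]
place 50 -25 0.071 [[-0.15, 0.1, 2.01, -0.49, 0.39, -0.89]]
place 50 -25 0.16 [[-0.15, -0.05, 1.98, -0.35, 0.56, -1.05]]
place 50 -15 0.071 [[-0.23, 0.07, 2.04, -0.05, 0.33, -1.5]]
place 50 -15 0.16 [[-0.23, -0.08, 2.01, -0.04, 0.52, -1.52]]
place 50 -5 0.071 [[-0.32, 0.07, 2.04, 0.42, 0.37, -2.15]]
place 50 -5 0.16 [[-0.32, -0.08, 2.01, 0.29, 0.55, -2.0]]
place 50 5 0.071 [[-0.4, 0.1, 2.01, 0.69, 0.49, -2.59]]
place 50 5 0.16 [[-0.4, -0.05, 1.98, 0.53, 0.64, -2.39]]
```

Setting the cup on its peg from this grasp would need a wrist angle out of range. I'll lay cup A down further out, radially, and regrasp at 45°, so that a half roll inverts it.

Run:
```python
from h import *
from ik import ik
for g,ph,az,r in(([.56,-.185,.031],60,-20,-1),([.56,-.185,.12],60,-20,-1),([.56,-.185,.03],45,-20,-1),([.56,-.185,.03],40,-20,-1),([.56,-.185,.15],45,-20,-1),([.62,-.15,.2],45,-18,-1),([.62,-.15,.2],45,-18,1)): print(ik(g,ph,az,r))
show(); go([.56,-.185,.12],60,-20,-1)
```

```text
[[-0.43, -0.09, 2.21, 0.08, 0.5, 1.43]]
[[-0.43, -0.26, 2.17, 0.06, 0.71, 1.45]]
[[-0.45, -0.16, 2.41, 0.59, 0.13, 0.91]]
[[-0.45, -0.15, 2.46, 2.08, 0.09, -0.58]]
[[-0.45, -0.48, 2.39, 0.16, 0.45, 1.36]]
[[-0.32, -0.37, 2.22, 0.01, 0.51, 1.56]]
[[-0.32, -0.37, 2.22, 0.01, 0.51, -1.58]]
t 4.85 q [-0.31 -0.47  2.14  0.12  0.79  1.38] grasp [ 0.6014 -0.1108  0.2604] z [ 0.633 -0.12  -0.765] y [-0.179 -0.984  0.006] F [-0.39 -0.62 -2.76] op 0.0498 gf 24.8
inc [-0.408, 0.332, 0.467, -0.029, -0.056, 0.045] deg 14 mm 141
```

Run:
```python
from h import *
from ik import ik
for g,ph,az,r in(([.56,-.185,.031],60,-5,-1),([.56,-.185,.03],45,-5,-1),([.56,-.185,.15],45,-5,-1)): print(ik(g,ph,az,r))
go([.56,-.185,.09],60,-5,-1)
```

```text
[[-0.54, -0.07, 2.19, 0.41, 0.58, 0.82]]
[[-0.64, -0.12, 2.38, 1.16, 0.42, 0.04]]
[[-0.64, -0.43, 2.36, 0.68, 0.62, 0.58]]
inc [-0.508, 0.44, 0.58, 0.018, -0.056, -0.023] deg 11 mm 177
```

Emit:
arm_command --pt "-0.17 0.15 0.19 0 0 0" --pt "-0.34 0.3 0.38 0.01 -0.03 -0.01" --pt "-0.51 0.44 0.58 0.018 -0.056 -0.023" --pt "-0.51 0.44 0.58 0.018 -0.056 -0.023" --pt "-0.51 0.44 0.58 0.018 -0.056 -0.023"

```text
t: 5.48
tool_pos: [0.4761, -0.1794, 0.2347]
orientation: [3.007, -0.139, 0.807]
force: [1.1, -1.0, -1.9]
opening: 0.0499
gripper_force: 24.8
```

Run:
```python
from h import *
show(); go([.56,-.185,.031],60,-5,-1)
```

```text
t 5.47 q [-0.54 -0.18  2.17  0.34  0.7   0.91] grasp [ 0.5593 -0.1872  0.0901] z [ 0.498 -0.047 -0.866] y [-0.092 -0.996  0.001] F [ 1.12 -1.02 -1.94] op 0.0499 gf 24.8
inc [-0.145, -0.009, 0.257, 0.001, -0.0, -0.001] deg 0 mm 59
```

Emit:
arm_command --pt "-0.05 0 0.09 0 0 0" --pt "-0.1 -0.01 0.18 0 0 0" --pt "-0.145 -0.01 0.257 0 0 0" --pt "-0.145 -0.01 0.257 0 0 0" --pt "-0.145 -0.01 0.257 0 0 0"

```text
t: 6.1
tool_pos: [0.4779, -0.1771, 0.1777]
orientation: [3.005, -0.134, 0.811]
force: [0.1, -0.4, -3.9]
opening: 0.0499
gripper_force: 24.8
```

Emit:
arm_command --pt "0 0 0 0 0 0" --pt "0 0 0 0 0 0" --pt "0 0 0 0 0 0" --pt "0 0 0 0 0 0" --pt "0 0 0 0 0 0" --fingers -1

```text
t: 6.72
tool_pos: [0.4767, -0.1768, 0.1749]
orientation: [3.008, -0.136, 0.805]
force: [0.5, 0.3, 0.1]
opening: 0.0918
gripper_force: 0.0
```

Run:
```python
from h import *
show(); go([.56,-.186,.031],45,-5,-1)
c=read_camera("top"); print(cups(c))
```

```text
t 6.72 q [-0.54 -0.06  2.19  0.41  0.57  0.83] grasp [ 0.5597 -0.1846  0.0302] z [ 0.497 -0.046 -0.866] y [-0.091 -0.996  0.001] F [0.47 0.32 0.13] op 0.0918 gf 0.0
inc [-0.213, 0.01, 0.026, 0.001, 0.084, -0.001] deg 15 mm 43
[array([479. , -55.6,  85.3,  52.2, -14.2]), array([506.2, 170.1,  86.2,  53.3,  12.4]), array([572.2,  -9.4,  70.1,  46. ,  84.3]), array([ 578.9, -188. ,   50.5,   47.5,   88.6])]
```

Emit:
arm_command --pt "-0.055 0 0.002 0 0.021 0" --pt "-0.11 0 0.007 0 0.042 0" --pt "-0.16 0 0.015 0 0.063 0" --pt "-0.213 0 0.026 0 0.084 0" --pt "-0.213 0 0.026 0 0.084 0"

```text
t: 7.4
tool_pos: [0.4414, -0.1733, 0.1479]
orientation: [2.869, -0.133, 1.187]
force: [-1.0, -0.8, -0.7]
opening: 0.0933
gripper_force: 0.0
```

Emit:
arm_command --pt "0 0 0 0 0 0" --pt "0 0 0 0 0 0" --pt "0 0 0 0 0 0" --pt "0 0 0 0 0 0" --pt "0 0 0 0 0 0" --fingers 1 --force 30

```text
t: 8.02
tool_pos: [0.4427, -0.1739, 0.1494]
orientation: [2.866, -0.129, 1.19]
force: [0.6, -0.9, 0.6]
opening: 0.0496
gripper_force: 29.8
```

Run:
```python
from h import *
from ik import ik
show(); go([.56,-.16,.2],45,-5,-1);print(ik([.56,-.16,.2],45,-5,-1),ik([.56,-.16,.22],45,-20,1),ik([.691,-.12,.16],45,-20,1))
```

```text
t 8.03 q [-0.63 -0.12  2.38  1.16  0.41  0.04] grasp [ 0.5605 -0.1848  0.0315] z [ 0.705 -0.065 -0.706] y [-0.091 -0.996  0.001] F [ 0.61 -0.91  0.56] op 0.0496 gf 29.8
inc [0.589, -0.119, -0.605, 0.001, -0.001, -0.0] deg 0 mm 170
[[-0.58, -0.56, 2.34, 0.54, 0.7, 0.79]] [[-0.38, -0.61, 2.34, 0.03, 0.63, -1.62]] [[-0.18, -0.1, 2.07, -0.3, 0.41, -1.18]]
```

Emit:
arm_command --pt "0.15 0 -0.15 0 0 0" --pt "0.3 -0.06 -0.3 0 0 0" --pt "0.45 -0.1 -0.45 0 0 0" --pt "0.6 -0.12 -0.6 0 0 0" --pt "0.6 -0.12 -0.6 0 0 0"

```text
t: 8.65
tool_pos: [0.4455, -0.15, 0.3231]
orientation: [2.859, -0.126, 1.197]
force: [-0.6, -0.1, -2.6]
opening: 0.0499
gripper_force: 29.8
```

Emit:
arm_command --pt "0 0 0 0 0 -0.055" --pt "0 0 0 0 0 -0.11" --pt "0 0 0 0 0 -0.165" --pt "0 0 0 0 0 -0.22" --pt "0 0 0 0 0 -0.275"

```text
t: 9.28
tool_pos: [0.4438, -0.1493, 0.3158]
orientation: [2.422, 0.994, 0.959]
force: [0.0, -0.4, -2.6]
opening: 0.05
gripper_force: 29.8
```

Emit:
arm_command --pt "0 0 0 0 0 -0.055" --pt "0 0 0 0 0 -0.11" --pt "0 0 0 0 0 -0.165" --pt "0 0 0 0 0 -0.22" --pt "0 0 0 0 0 -0.275"

```text
t: 9.9
tool_pos: [0.4438, -0.1493, 0.3158]
orientation: [1.67, 1.795, 0.62]
force: [0.7, 0.1, -2.8]
opening: 0.05
gripper_force: 29.8
```

Run:
```python
from h import *
show(); go([.58,-.15,.2],45,-20,1)
```

```text
t 9.90 q [-0.57 -0.55  2.34  0.53  0.7  -0.94] grasp [ 0.561  -0.1598  0.1973] z [ 0.702 -0.063 -0.709] y [0.711 0.098 0.696] F [ 0.67  0.1  -2.8 ] op 0.0500 gf 29.8
inc [0.193, 0.117, 0.068, 0.047, -0.041, -0.389] deg 71 mm 47
```

Emit:
arm_command --pt "0.04 0.03 0.01 0.01 -0.01 -0.055" --pt "0.08 0.05 0.03 0.015 -0.015 -0.11" --pt "0.12 0.07 0.04 0.02 -0.02 -0.165" --pt "0.15 0.1 0.05 0.025 -0.025 -0.22" --pt "0.19 0.12 0.07 0.03 -0.03 -0.275"

```text
t: 10.52
tool_pos: [0.4701, -0.1101, 0.3187]
orientation: [0.799, 2.239, 0.065]
force: [0.9, -0.6, -2.4]
opening: 0.0501
gripper_force: 29.8
```

Run:
```python
from h import *
show(); go([.60,-.15,.2],45,-20,1)
```

```text
t 10.53 q [-0.36 -0.51  2.3   0.11  0.58 -1.31] grasp [ 0.5815 -0.1415  0.1983] z [ 0.667 -0.188 -0.721] y [0.526 0.804 0.277] F [ 0.9  -0.58 -2.42] op 0.0501 gf 29.8
inc [-0.047, 0.051, 0.065, 0.015, -0.01, -0.114] deg 21 mm 19
```

Run:
```python
from h import *
go([.685,-.118,.165],45,-20,1)
```

```text
inc [-0.07, 0.355, 0.445, 0.015, -0.01, -0.114] deg 21 mm 115
```

Emit:
arm_command --pt "-0.01 0.02 0.03 0.005 -0.005 -0.057" --pt "-0.03 0.1 0.12 0.015 -0.01 -0.114" --pt "-0.05 0.23 0.28 0.015 -0.01 -0.114" --pt "-0.07 0.355 0.445 0.015 -0.01 -0.114" --pt "-0.07 0.355 0.445 0.015 -0.01 -0.114"

```text
t: 11.15
tool_pos: [0.5747, -0.0772, 0.28]
orientation: [0.414, 2.331, -0.167]
force: [-0.9, 0.2, -3.5]
opening: 0.05
gripper_force: 29.8
```

Run:
```python
from h import *
show(); go([.685,-.118,.165],45,-20,1)
for n in("top","scene"):
    c=read_camera(n); im=c["image"]
    o=im[100:200,230:380] if n=="top" else im[180:290,140:330]
    cv2.imwrite(f"pics/p1{n}.png",cv2.resize(o[:,:,::-1],None,fx=4,fy=4,interpolation=cv2.INTER_CUBIC))
```

```text
t 11.15 q [-0.18 -0.11  2.08 -0.29  0.42 -1.19] grasp [ 0.6851 -0.1173  0.1613] z [ 0.661 -0.24  -0.711] y [0.344 0.939 0.002] F [-0.91  0.24 -3.5 ] op 0.0500 gf 29.8
inc [-0.009, -0.003, -0.013, 0.0, -0.002, -0.001] deg 0 mm 3
```

View pics/p1scene.png

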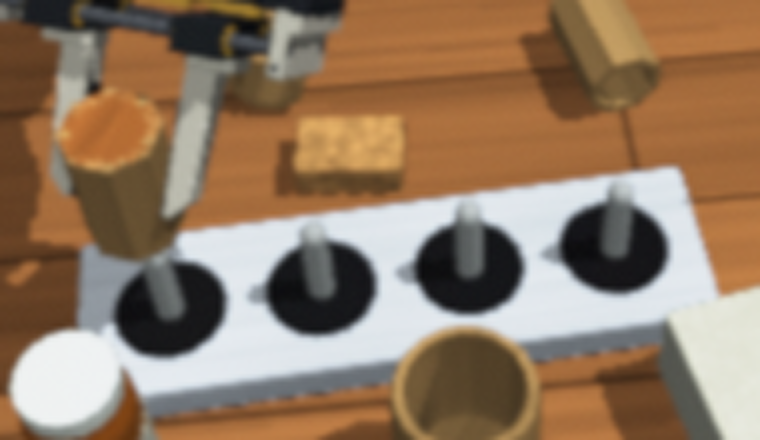

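The cup is upside down and hanging just above peg 1, near (115,180), with the peg at (165,290). Next I'll check the alignment by projecting the points into the image.

```bash
cat >> h.py <<'E'
def proj(c,p):
    q=np.linalg.inv(c["T"])@np.r_[p,1]; return np.array([c["fx"]*q[0]/q[2]+c["cx"],c["fy"]*q[1]/q[2]+c["cy"]]).round(1)
E
python3 - <<'E'
from h import *
c=read_camera("scene"); f=lambda p:((proj(c,p)-[140,180])*4).round()
for n,b in zip((1,2,3,4),((.691,-.12),(.686,-.0295),(.6815,.0597),(.676,.150))): print(n,"foot",f([*b,.03]),"tip",f([*b,.093]))
s=read_state(); z=R.from_rotvec(s["orientation"]).as_matrix()[:,2]; g=s["tool_pos"]+.167*z+[.006,-.002,0]
print("cup base",f(g+[0,0,.041]),"rim",f(g-[0,0,.041]))
E
```

```text
1 foot [165. 308.] tip [146. 249.]
2 foot [317. 286.] tip [307. 227.]
3 foot [464. 267.] tip [462. 207.]
4 foot [609. 246.] tip [616. 185.]
cup base [102. 122.] rim [133. 216.]
```

Run:
```python
from h import *
show();go([.682,-.117,.161],45,-20,1);go([.682,-.117,.095],45,-20,1);go([.682,-.117,.073],45,-20,1)
```

```text
t 11.30 q [-0.19 -0.12  2.08 -0.29  0.42 -1.19] grasp [ 0.6852 -0.1189  0.1666] z [ 0.666 -0.242 -0.706] y [0.345 0.938 0.003] F [-0.25 -0.24 -2.41] op 0.0498 gf 29.8
inc [0.031, 0.003, 0.007, -0.0, 0.001, -0.002] deg 0 mm 6
inc [0.265, 0.002, 0.24, -0.0, 0.001, -0.002] deg 0 mm 71
inc [0.343, 0.002, 0.318, -0.0, 0.001, -0.002] deg 0 mm 93
```

Emit:
arm_command --pt "0.09 0 0.07 0 0 0" --pt "0.15 0 0.13 0 0 0" --pt "0.21 0 0.185 0 0 0" --pt "0.265 0 0.24 0 0 0" --pt "0.265 0 0.24 0 0 0"

```text
t: 11.92
tool_pos: [0.5709, -0.0772, 0.2134]
orientation: [0.416, 2.323, -0.169]
force: [0.2, -0.1, -2.7]
opening: 0.05
gripper_force: 29.8
```

Emit:
arm_command --pt "0.015 0 0.015 0 0 0" --pt "0.03 0 0.03 0 0 0" --pt "0.04 0 0.04 0 0 0" --pt "0.05 0 0.05 0 0 0" --pt "0.05 0 0.05 0 0 0"

```text
t: 12.55
tool_pos: [0.5721, -0.077, 0.2007]
orientation: [0.416, 2.321, -0.168]
force: [-0.6, -0.4, -1.7]
opening: 0.0497
gripper_force: 29.8
```

Run:
```python
from h import *
show();c=weigh(3);show();go([.682,-.117,.071],45,-20,1)
```

```text
t 12.55 q [-0.18  0.03  2.11 -0.51  0.24 -0.96] grasp [ 0.6836 -0.1175  0.0832] z [ 0.668 -0.243 -0.704] y [0.345 0.938 0.004] F [-0.63 -0.4  -1.7 ] op 0.0497 gf 29.8
F [ 0.05 -0.71 -2.67] sd [0.11 0.74 0.45]
t 12.70 q [-0.18  0.03  2.11 -0.5   0.24 -0.96] grasp [ 0.684  -0.1176  0.0837] z [ 0.668 -0.243 -0.703] y [0.345 0.938 0.004] F [ 0.06  0.04 -2.88] op 0.0499 gf 29.8
inc [0.048, -0.001, 0.037, 0.0, 0.002, -0.002] deg 0 mm 12
```

Emit:
arm_command --pt "0.01 0 0.01 0 0 0" --pt "0.02 0 0.018 0 0 0" --pt "0.03 0 0.025 0 0 0" --pt "0.035 0 0.03 0 0 0" --pt "0.035 0 0.03 0 0 0"

```text
t: 13.32
tool_pos: [0.5716, -0.0767, 0.1916]
orientation: [0.416, 2.32, -0.168]
force: [-0.3, -0.4, -2.3]
opening: 0.0496
gripper_force: 29.8
```

Run:
```python
from h import *
show();c=weigh(3);show();go([.682,-.117,.071],45,-20,1)
```

```text
t 13.32 q [-0.18  0.05  2.12 -0.55  0.23 -0.91] grasp [ 0.6831 -0.1173  0.0741] z [ 0.668 -0.243 -0.703] y [0.346 0.938 0.004] F [-0.31 -0.38 -2.3 ] op 0.0496 gf 29.8
F [ 0.03 -0.09 -2.67] sd [0.77 0.35 0.2 ]
t 13.47 q [-0.18  0.05  2.12 -0.55  0.23 -0.91] grasp [ 0.6833 -0.1173  0.0745] z [ 0.668 -0.243 -0.703] y [0.345 0.938 0.004] F [-0.41 -0.58 -2.43] op 0.0502 gf 29.8
inc [0.012, -0.001, 0.007, 0.0, 0.002, -0.002] deg 0 mm 3
```

Emit:
arm_command --pt "0.004 0 0.004 0 0 0" --pt "0.008 0 0.008 0 0 0" --pt "0.012 0 0.012 0 0 0" --pt "0.014 0 0.014 0 0 0" --pt "0.014 0 0.014 0 0 0"

```text
t: 14.1
tool_pos: [0.5721, -0.0768, 0.1886]
orientation: [0.415, 2.319, -0.168]
force: [-1.7, -0.7, 2.7]
opening: 0.0498
gripper_force: 29.8
```

Run:
```python
from h import *
c=weigh(4);show()
```

```text
F [-1.97 -0.29  3.55] sd [0.37 0.07 0.51]
t 14.30 q [-0.18  0.06  2.12 -0.57  0.22 -0.89] grasp [ 0.6839 -0.1174  0.0712] z [ 0.669 -0.243 -0.702] y [0.345 0.938 0.004] F [-2.14 -0.3   4.11] op 0.0499 gf 29.8
```

The rim has reached the deck at the right height. Now I'll release and retract.

Emit:
arm_command --pt "0 0 0 0 0 0" --pt "0 0 0 0 0 0" --pt "0 0 0 0 0 0" --pt "0 0 0 0 0 0" --pt "0 0 0 0 0 0" --fingers -1

```text
t: 14.92
tool_pos: [0.5717, -0.0767, 0.1878]
orientation: [0.416, 2.32, -0.168]
force: [0.4, 0.1, 1.1]
opening: 0.0917
gripper_force: 0.0
```

Emit:
arm_command --pt "0 0 -0.1 0 0 0" --pt "0 0 -0.3 0 0 0" --pt "0 0 -0.5 0 0 0" --pt "0 0 -0.7 0 0 0" --pt "0 0 -0.7 0 0 0"

```text
t: 15.55
tool_pos: [0.4783, -0.0423, 0.2899]
orientation: [0.414, 2.313, -0.167]
force: [0.1, -0.2, -0.0]
opening: 0.0932
gripper_force: 0.0
```

Run:
```python
from h import *
from ik import ik
show()
c=read_camera("scene"); im=c["image"]
cv2.imwrite("pics/s2.png",cv2.resize(im[130:290,100:350][:,:,::-1],None,fx=3,fy=3,interpolation=cv2.INTER_CUBIC))
c=read_camera("top"); print(cups(c,(190,165,345,240)))
for ph in(60,50,45):
  for r in(1,-1): print(ph,r,[ik([.5,-.06,h],ph,-14,r) for h in(.03,.13)],[ik([.48,-.055,h],ph,-14,r) for h in(.03,.13)],[ik([.507,.171,h],ph,13,r) for h in(.03,.13)])
```

```text
t 15.55 q [-0.14 -0.46  2.34 -0.32  0.5  -1.13] grasp [ 0.5908 -0.0829  0.1733] z [ 0.673 -0.243 -0.698] y [0.345 0.939 0.006] F [ 0.08 -0.21 -0.03] op 0.0932 gf 0.0
[array([505.5, 170.3,  84.8,  52.2,  12.7])]
60 1 [[[-0.21, -0.37, 2.44, -0.04, 0.54, -1.51]], [[-0.21, -0.58, 2.38, -0.03, 0.82, -1.52]]] [[[-0.2, -0.45, 2.5, -0.04, 0.57, -1.5]], [[-0.2, -0.67, 2.43, -0.03, 0.85, -1.52]]] [[[0.23, -0.25, 2.36, -0.01, 0.52, -1.56]], [[0.23, -0.46, 2.3, -0.0, 0.77, -1.56]]]
60 -1 [[[-0.21, -0.37, 2.44, -0.04, 0.54, 1.64]], [[-0.21, -0.58, 2.38, -0.03, 0.82, 1.62]]] [[[-0.2, -0.45, 2.5, -0.04, 0.57, 1.64]], [[-0.2, -0.67, 2.43, -0.03, 0.85, 1.62]]] [[[0.23, -0.25, 2.36, -0.01, 0.52, 1.58]], [[0.23, -0.46, 2.3, -0.0, 0.77, 1.58]]]
50 1 [[[-0.2, -0.48, 2.59, -0.09, 0.33, -1.45]], [[-0.2, -0.76, 2.55, -0.05, 0.65, -1.5]]] [[[-0.19, -0.59, 2.66, -0.09, 0.37, -1.45]], [[-0.19, -0.88, 2.61, -0.05, 0.72, -1.5]]] [[[0.23, -0.34, 2.5, -0.02, 0.28, -1.55]], [[0.23, -0.61, 2.47, -0.01, 0.58, -1.56]]]
50 -1 [[[-0.2, -0.48, 2.59, -0.09, 0.33, 1.69]], [[-0.2, -0.76, 2.55, -0.05, 0.65, 1.64]]] [[[-0.19, -0.59, 2.66, -0.09, 0.37, 1.69]], [[-0.19, -0.88, 2.61, -0.05, 0.72, 1.65]]] [[[0.23, -0.34, 2.5, -0.02, 0.28, 1.59]], [[0.23, -0.61, 2.47, -0.01, 0.58, 1.58]]]
45 1 [[[-0.19, -0.51, 2.66, -0.17, 0.21, -1.36]], [[-0.19, -0.86, 2.64, -0.07, 0.58, -1.48]]] [[[-0.19, -0.64, 2.73, -0.15, 0.27, -1.39]], [[-0.19, -1.01, 2.71, -0.06, 0.66, -1.48]]] [[[0.23, -0.36, 2.57, -0.04, 0.15, -1.53]], [[0.23, -0.68, 2.55, -0.01, 0.49, -1.55]]]
45 -1 [[[-0.19, -0.51, 2.66, -0.17, 0.21, 1.78]], [[-0.19, -0.86, 2.64, -0.07, 0.58, 1.66]]] [[[-0.19, -0.64, 2.73, -0.15, 0.27, 1.75]], [[-0.19, -1.01, 2.71, -0.06, 0.66, 1.66]]] [[[0.23, -0.36, 2.57, -0.04, 0.15, 1.61]], [[0.23, -0.68, 2.55, -0.01, 0.49, 1.59]]]
```

View pics/s2.png

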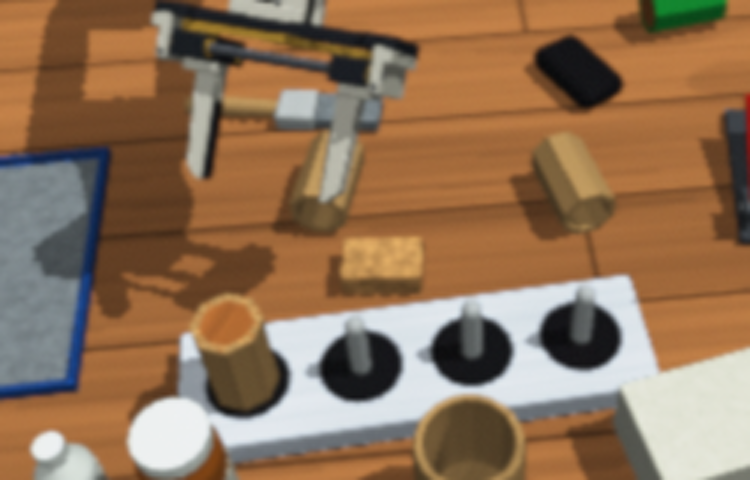

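Cup A stands over peg 1 with its rim on the deck, at (240,350). Next is cup B at (325,190).

Run:
```python
from h import *
from ik import ik
print([ik([.48,-.055,h],65,-14,1) for h in(.03,.15)])
go([.48,-.055,.15],65,-14,1)
```

```text
[[[-0.21, -0.38, 2.42, -0.03, 0.67, -1.52]], [[-0.21, -0.59, 2.33, -0.02, 0.97, -1.53]]]
inc [0.173, -0.093, -0.281, -0.019, 0.113, -0.029] deg 21 mm 69
```

Emit:
arm_command --pt "0.03 -0.02 -0.1 0 0.03 -0.01" --pt "0.09 -0.05 -0.2 -0.01 0.06 -0.02" --pt "0.17 -0.09 -0.28 -0.02 0.113 -0.03" --pt "0.17 -0.09 -0.28 -0.02 0.113 -0.03" --pt "0.17 -0.09 -0.28 -0.02 0.113 -0.03"

```text
t: 16.27
tool_pos: [0.4127, -0.0381, 0.3003]
orientation: [0.327, 2.688, -0.072]
force: [-0.5, -0.4, -0.4]
opening: 0.0927
gripper_force: 0.0
```

Run:
```python
from h import *
show(); c=weigh(10); print(cups(c,(190,165,345,240)));go([.48,-.055,.031],65,-14,1)
```

```text
t 16.27 q [-0.21 -0.59  2.32 -0.02  0.97 -1.53] grasp [ 0.4812 -0.055   0.149 ] z [ 0.41  -0.101 -0.906] y [0.24  0.971 0.   ] F [-0.47 -0.37 -0.42] op 0.0927 gf 0.0
F [-0.14 -0.04 -0.06] sd [0.56 0.41 0.53]
[array([503.2, -60.9,  51.3,  35.6,  77.8]), array([505.8, 171.6,  84.6,  53.5,  11.9]), array([572. ,  -9.2,  68.1,  46.3,  84.3])]
inc [0.254, -0.003, 0.539, 0.001, -0.0, 0.001] deg 0 mm 119
```

Emit:
arm_command --pt "0.08 0 0.17 0 0 0" --pt "0.17 0 0.35 0 0 0" --pt "0.254 0 0.54 0 0 0" --pt "0.254 0 0.54 0 0 0" --pt "0.254 0 0.54 0 0 0"

```text
t: 17.4
tool_pos: [0.4124, -0.0375, 0.1836]
orientation: [0.325, 2.687, -0.07]
force: [0.1, -0.1, 0.3]
opening: 0.0926
gripper_force: 0.0
```

Emit:
arm_command --pt "0 0 0 0 0 0" --pt "0 0 0 0 0 0" --pt "0 0 0 0 0 0" --pt "0 0 0 0 0 0" --pt "0 0 0 0 0 0" --fingers 1 --force 25

```text
t: 18.02
tool_pos: [0.4117, -0.0374, 0.1822]
orientation: [0.325, 2.688, -0.07]
force: [-1.7, 0.1, 3.1]
opening: 0.0497
gripper_force: 25.0
```

Emit:
arm_command --pt "-0.08 0 -0.17 0 0 0" --pt "-0.17 0 -0.35 0 0 0" --pt "-0.254 0 -0.54 0 0 0" --pt "-0.254 0 -0.54 0 0 0" --pt "-0.254 0 -0.54 0 0 0"

```text
t: 18.65
tool_pos: [0.4115, -0.0375, 0.2996]
orientation: [0.325, 2.691, -0.07]
force: [0.0, 0.9, -3.8]
opening: 0.0504
gripper_force: 25.0
```

Run:
```python
from h import *
show(); c=weigh(12); print(cups(c,(190,165,345,240)));show()
```

```text
t 18.65 q [-0.21 -0.59  2.33 -0.01  0.97 -1.53] grasp [ 0.4796 -0.054   0.148 ] z [ 0.408 -0.099 -0.908] y [0.238 0.971 0.001] F [ 0.02  0.87 -3.83] op 0.0504 gf 25.0
F [-0.15 -0.38 -3.26] sd [0.72 0.55 0.55]
[array([506.5, -70.3,  53.7,  47. ,  88.7]), array([505.9, 170.6,  84. ,  52.8,  13.2]), array([572.2,  -9.4,  70.1,  46. ,  84.3])]
t 19.25 q [-0.21 -0.59  2.32 -0.01  0.97 -1.53] grasp [ 0.4806 -0.0542  0.15  ] z [ 0.41  -0.099 -0.907] y [0.238 0.971 0.001] F [-0.19 -0.41 -2.47] op 0.0501 gf 25.0
```

Cup B weighs about 0.32 kg, so it is damp too. The same regrasp will work, then it goes on peg 3.

Run:
```python
from h import *
from ik import ik
for a in([[.56,-.17,.1],65,-32,1],[[.56,-.17,.031],65,-32,1],[[.56,-.17,.031],45,-32,1],[[.56,-.17,.15],45,-32,1],[[.6,-.1,.2],45,-20,1],[[.6,0,.2],45,10,-1],[[.68,.06,.16],45,14,-1],[[.68,.06,.071],45,14,-1],[[.68,.06,.071],45,18,-1]): print(ik(*a))
go([.56,-.17,.1],65,-32,1)
```

```text
[[-0.32, -0.15, 2.09, -0.14, 0.78, -1.25]]
[[-0.32, -0.03, 2.12, -0.17, 0.63, -1.21]]
[[-0.25, -0.13, 2.38, -1.06, 0.25, -0.3]]
[[-0.25, -0.43, 2.36, -0.47, 0.5, -0.93]]
[[-0.18, -0.46, 2.28, -0.23, 0.56, -1.25]]
[[-0.27, -0.49, 2.3, 0.52, 0.67, 0.82]]
[[-0.12, -0.16, 2.12, 0.56, 0.49, 0.8]]
[[-0.12, 0.02, 2.15, 0.87, 0.34, 0.47]]
[[-0.16, 0.03, 2.13, 0.95, 0.41, 0.32]]
inc [-0.384, -0.357, 0.455, 0.043, -0.0, 0.092] deg 18 mm 139
```

Emit:
arm_command --pt "-0.12 -0.11 0.13 0.01 0 0.03" --pt "-0.25 -0.23 0.28 0.03 0 0.06" --pt "-0.384 -0.357 0.455 0.043 0 0.092" --pt "-0.384 -0.357 0.455 0.043 0 0.092" --pt "-0.384 -0.357 0.455 0.043 0 0.092"

```text
t: 19.88
tool_pos: [0.4999, -0.1325, 0.251]
orientation: [0.75, 2.614, -0.165]
force: [0.4, 0.2, -3.2]
opening: 0.0499
gripper_force: 25.0
```

Run:
```python
from h import *
show();go([.56,-.17,.031],65,-32,1)
```

```text
t 19.88 q [-0.32 -0.15  2.09 -0.14  0.78 -1.26] grasp [ 0.5595 -0.1696  0.0995] z [ 0.357 -0.223 -0.907] y [0.53  0.848 0.001] F [ 0.38  0.23 -3.21] op 0.0499 gf 25.0
inc [0.143, -0.0, 0.312, 0.0, -0.001, -0.0] deg 0 mm 69
```

Emit:
arm_command --pt "0.05 0 0.11 0 0 0" --pt "0.1 0 0.22 0 0 0" --pt "0.143 0 0.312 0 0 0" --pt "0.143 0 0.312 0 0 0" --pt "0.143 0 0.312 0 0 0"

```text
t: 20.5
tool_pos: [0.5009, -0.1326, 0.1847]
orientation: [0.749, 2.61, -0.165]
force: [-0.5, 0.0, -3.1]
opening: 0.0497
gripper_force: 25.0
```

Emit:
arm_command --pt "0 0 0 0 0 0" --pt "0 0 0 0 0 0" --pt "0 0 0 0 0 0" --pt "0 0 0 0 0 0" --pt "0 0 0 0 0 0" --fingers -1

```text
t: 21.12
tool_pos: [0.5004, -0.1328, 0.1826]
orientation: [0.75, 2.613, -0.165]
force: [-0.1, 0.9, 0.4]
opening: 0.0917
gripper_force: 0.0
```

Run:
```python
from h import *
show()
for p in (60,55,50,45): go([.56,-.17,.031],p,-32,1)
```

```text
t 21.12 q [-0.32 -0.03  2.12 -0.17  0.63 -1.22] grasp [ 0.5602 -0.1701  0.0311] z [ 0.358 -0.223 -0.907] y [0.53  0.848 0.001] F [-0.11  0.87  0.42] op 0.0917 gf 0.0
inc [0.075, 0.0, 0.003, 0.0, -0.028, -0.0] deg 5 mm 15
inc [0.147, 0.0, 0.013, 0.0, -0.056, -0.0] deg 10 mm 30
inc [0.218, -0.0, 0.029, 0.0, -0.084, -0.0] deg 15 mm 44
inc [0.288, -0.0, 0.051, 0.0, -0.111, -0.0] deg 20 mm 58
```

Emit:
arm_command --pt "0.075 0 0.003 0 -0.028 0" --pt "0.147 0 0.013 0 -0.056 0" --pt "0.218 0 0.029 0 -0.084 0" --pt "0.288 0 0.051 0 -0.111 0" --pt "0.288 0 0.051 0 -0.111 0"

```text
t: 21.75
tool_pos: [0.4592, -0.1069, 0.1484]
orientation: [0.654, 2.282, -0.27]
force: [0.1, -0.2, 0.9]
opening: 0.0927
gripper_force: 0.0
```

Emit:
arm_command --pt "0 0 0 0 0 0" --pt "0 0 0 0 0 0" --pt "0 0 0 0 0 0" --pt "0 0 0 0 0 0" --pt "0 0 0 0 0 0" --fingers 1 --force 30

```text
t: 22.38
tool_pos: [0.4601, -0.1074, 0.1494]
orientation: [0.655, 2.281, -0.27]
force: [-0.5, 0.4, 1.2]
opening: 0.0499
gripper_force: 30.0
```

Run:
```python
from h import *
show(); go([.58,-.12,.22],45,-20,1)
```

```text
t 22.38 q [-0.25 -0.12  2.38 -1.07  0.25 -0.29] grasp [ 0.5602 -0.1699  0.0312] z [ 0.599 -0.374 -0.708] y [0.53  0.848 0.001] F [-0.53  0.39  1.22] op 0.0499 gf 30.0
inc [-0.641, 0.143, -0.693, -0.047, -0.0, -0.048] deg 12 mm 191
```

Emit:
arm_command --pt "-0.16 0 -0.17 0 0 0" --pt "-0.32 0.03 -0.35 0 0 0" --pt "-0.48 0.08 -0.52 -0.02 0 -0.02" --pt "-0.64 0.14 -0.69 -0.047 0 -0.048" --pt "-0.64 0.14 -0.69 -0.047 0 -0.048"

```text
t: 23.0
tool_pos: [0.4699, -0.0802, 0.3419]
orientation: [0.407, 2.321, -0.17]
force: [-0.1, -1.2, -3.0]
opening: 0.0497
gripper_force: 30.0
```

Emit:
arm_command --pt "0 0 0 0 0 0.055" --pt "0 0 0 0 0 0.11" --pt "0 0 0 0 0 0.165" --pt "0 0 0 0 0 0.22" --pt "0 0 0 0 0 0.275"

```text
t: 23.62
tool_pos: [0.4678, -0.0802, 0.3336]
orientation: [1.362, 1.949, 0.248]
force: [-0.4, -0.2, -3.1]
opening: 0.0497
gripper_force: 30.0
```

Emit:
arm_command --pt "0 0 0 0 0 0.055" --pt "0 0 0 0 0 0.11" --pt "0 0 0 0 0 0.165" --pt "0 0 0 0 0 0.22" --pt "0 0 0 0 0 0.275"

```text
t: 24.25
tool_pos: [0.4678, -0.0802, 0.3337]
orientation: [2.128, 1.243, 0.643]
force: [-0.0, 0.5, -3.3]
opening: 0.0496
gripper_force: 30.0
```

Run:
```python
from h import *
show(); go([.60,-.05,.22],45,0,-1)
```

```text
t 24.25 q [-0.25 -0.55  2.31 -0.13  0.61  0.34] grasp [ 0.5778 -0.1207  0.2147] z [ 0.659 -0.243 -0.712] y [ 0.604 -0.393  0.693] F [-0.02  0.48 -3.26] op 0.0496 gf 30.0
inc [0.168, -0.001, -0.006, 0.062, 0.056, 0.367] deg 68 mm 34
```

Emit:
arm_command --pt "0.03 0 0 0.01 0.01 0.055" --pt "0.06 0 0 0.02 0.02 0.11" --pt "0.1 0 0 0.03 0.03 0.165" --pt "0.13 0 0 0.04 0.04 0.22" --pt "0.168 0 0 0.05 0.045 0.275"

```text
t: 24.88
tool_pos: [0.4826, -0.0502, 0.3372]
orientation: [2.775, 0.379, 1.079]
force: [0.0, -0.4, -4.2]
opening: 0.05
gripper_force: 30.0
```

Run:
```python
from h import *
show(); go([.63,.02,.2],45,14,-1);
```

```text
t 24.88 q [-0.27 -0.51  2.27  0.23  0.66  0.91] grasp [ 0.596  -0.0568  0.2148] z [ 0.679 -0.039 -0.733] y [ 0.182 -0.958  0.22 ] F [ 0.02 -0.38 -4.15] op 0.0500 gf 30.0
inc [0.114, -0.191, 0.173, 0.064, 0.023, 0.035] deg 14 mm 56
```

Emit:
arm_command --pt "0.04 -0.06 0.06 0.02 0.01 0.01" --pt "0.08 -0.13 0.12 0.04 0.02 0.025" --pt "0.114 -0.19 0.17 0.064 0.023 0.035" --pt "0.114 -0.19 0.17 0.064 0.023 0.035" --pt "0.114 -0.19 0.17 0.064 0.023 0.035"

```text
t: 25.5
tool_pos: [0.5152, -0.0089, 0.3203]
orientation: [-2.799, -0.357, -1.164]
force: [0.2, 0.1, -2.8]
opening: 0.0498
gripper_force: 30.0
```

Run:
```python
from h import *
show(); go([.674,.058,.168],45,14,-1);
```

```text
t 25.50 q [-0.24 -0.37  2.21  0.57  0.66  0.74] grasp [0.63   0.0196 0.2024] z [ 0.688  0.17  -0.706] y [ 0.248 -0.969  0.008] F [ 0.22  0.09 -2.83] op 0.0498 gf 30.0
inc [0.064, -0.132, 0.306, 0.0, -0.001, 0.003] deg 1 mm 68
```

Emit:
arm_command --pt "0.02 -0.05 0.1 0 0 0" --pt "0.04 -0.09 0.2 0 0 0" --pt "0.064 -0.132 0.306 0 0 0.003" --pt "0.064 -0.132 0.306 0 0 0.003" --pt "0.064 -0.132 0.306 0 0 0.003"

```text
t: 26.12
tool_pos: [0.5599, 0.0296, 0.2881]
orientation: [-2.795, -0.345, -1.167]
force: [0.6, -0.5, -3.8]
opening: 0.0501
gripper_force: 30.0
```

Run:
```python
from h import *
show(); go([.674,.058,.09],45,14,-1); go([.674,.058,.075],45,14,-1)
c=read_camera("scene"); im=c["image"]
cv2.imwrite("pics/s3.png",cv2.resize(im[160:290,140:330][:,:,::-1],None,fx=4,fy=4,interpolation=cv2.INTER_CUBIC))
s=read_state(); z=R.from_rotvec(s["orientation"]).as_matrix()[:,2]; g=s["tool_pos"]+.167*z+[.006,.0015,0]
f=lambda p:((proj(c,p)-[140,160])*4).round(); print("cup base",f(g+[0,0,.041]),"rim",f(g-[0,0,.041]))
```

```text
t 26.12 q [-0.13 -0.19  2.13  0.56  0.51  0.81] grasp [0.6751 0.0582 0.1706] z [ 0.69   0.171 -0.703] y [ 0.243 -0.97   0.001] F [ 0.61 -0.49 -3.83] op 0.0501 gf 30.0
inc [-0.286, -0.0, 0.28, 0.0, -0.002, 0.0] deg 0 mm 80
inc [-0.339, -0.001, 0.332, 0.0, -0.002, 0.0] deg 0 mm 95
cup base [458. 152.] rim [461. 248.]
```

View pics/s3.png

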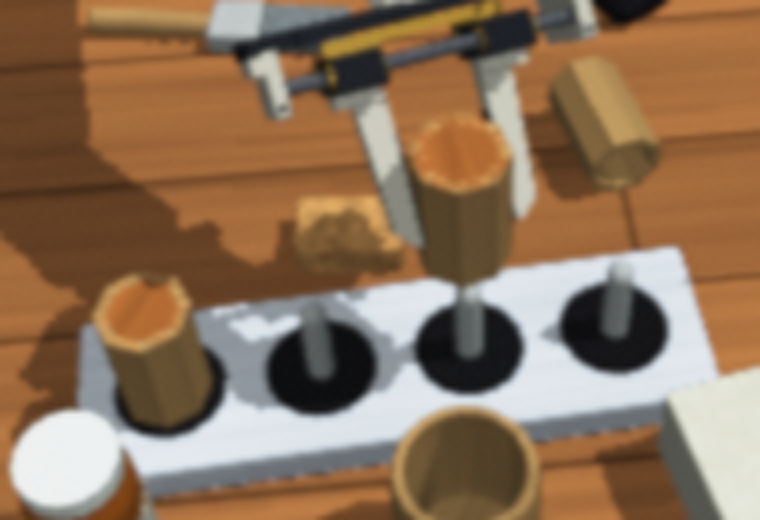

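Cup B hangs above peg 3, with its base at (461,153) against a predicted (458,152). Cup A still sits at (145,350). I'll lower it, allowing a 2 mm correction in y.

Emit:
arm_command --pt "-0.07 -0.01 0.07 0 0 0" --pt "-0.14 -0.01 0.14 0 0 0" --pt "-0.21 -0.01 0.21 0 0 0" --pt "-0.286 -0.01 0.28 0 0 0" --pt "-0.286 -0.01 0.28 0 0 0"

```text
t: 26.8
tool_pos: [0.5583, 0.0313, 0.2066]
orientation: [-2.796, -0.343, -1.163]
force: [0.2, -0.4, -2.8]
opening: 0.0496
gripper_force: 30.0
```

Emit:
arm_command --pt "-0.02 0 0.02 0 0 0" --pt "-0.03 0 0.03 0 0 0" --pt "-0.045 0 0.045 0 0 0" --pt "-0.053 0 0.053 0 0 0" --pt "-0.053 0 0.053 0 0 0"

```text
t: 27.42
tool_pos: [0.5593, 0.0317, 0.1928]
orientation: [-2.795, -0.345, -1.166]
force: [-0.1, 0.0, -3.8]
opening: 0.0499
gripper_force: 30.0
```

Run:
```python
from h import *
weigh(4);show()
```

```text
F [-0.23  0.09 -3.69] sd [0.07 0.24 0.42]
t 27.62 q [-0.12 -0.    2.16  0.87  0.34  0.46] grasp [0.6748 0.0604 0.0758] z [ 0.69   0.172 -0.703] y [ 0.243 -0.97   0.001] F [-0.23  0.01 -3.75] op 0.0497 gf 30.0
```

Emit:
arm_command --pt "-0.005 0 0.005 0 0 0" --pt "-0.01 0 0.01 0 0 0" --pt "-0.014 0 0.014 0 0 0" --pt "-0.018 0 0.018 0 0 0" --pt "-0.018 0 0.018 0 0 0"

```text
t: 28.25
tool_pos: [0.5594, 0.0316, 0.1878]
orientation: [-2.795, -0.345, -1.167]
force: [-0.6, -0.2, -3.1]
opening: 0.0492
gripper_force: 30.0
```

Run:
```python
from h import *
weigh(4);show()
```

```text
F [ 0.2   0.2  -3.54] sd [0.49 0.44 0.75]
t 28.45 q [-0.12  0.01  2.16  0.9   0.33  0.43] grasp [0.6747 0.0604 0.0706] z [ 0.69   0.172 -0.703] y [ 0.243 -0.97   0.001] F [-0.12  0.75 -4.08] op 0.0498 gf 30.0
```

Emit:
arm_command --pt "-0.004 0 0.004 0 0 0" --pt "-0.008 0 0.008 0 0 0" --pt "-0.011 0 0.011 0 0 0" --pt "-0.014 0 0.014 0 0 0" --pt "-0.014 0 0.014 0 0 0"

```text
t: 29.08
tool_pos: [0.5608, 0.0316, 0.1861]
orientation: [-2.793, -0.345, -1.173]
force: [-4.4, 0.8, 7.6]
opening: 0.0499
gripper_force: 30.0
```

Run:
```python
from h import *
weigh(4);show()
```

```text
F [-4.39  0.36  8.54] sd [0.51 0.29 0.35]
t 29.27 q [-0.12  0.02  2.16  0.92  0.33  0.41] grasp [0.6765 0.0604 0.0692] z [ 0.693  0.172 -0.7  ] y [ 0.243 -0.97   0.002] F [-4.81  0.29  8.36] op 0.0500 gf 30.0
```

Contact with the deck, so release and retract.

Emit:
arm_command --pt "0 0 0 0 0 0" --pt "0 0 0 0 0 0" --pt "0 0 0 0 0 0" --pt "0 0 0 0 0 0" --pt "0 0 0 0 0 0" --fingers -1

```text
t: 29.9
tool_pos: [0.5594, 0.0316, 0.1839]
orientation: [-2.795, -0.345, -1.167]
force: [1.1, 0.8, 0.1]
opening: 0.0919
gripper_force: 0.0
```

Emit:
arm_command --pt "0 0 -0.1 0 0 0" --pt "0 0 -0.3 0 0 0" --pt "0 0 -0.5 0 0 0" --pt "0 0 -0.75 0 0 0" --pt "0 0 -0.75 0 0 0"

```text
t: 30.52
tool_pos: [0.4562, 0.0051, 0.2952]
orientation: [-2.792, -0.347, -1.184]
force: [0.7, -0.4, -0.3]
opening: 0.0932
gripper_force: 0.0
```

Run:
```python
from h import *
from ik import ik
show(); c=read_camera("top"); print(cups(c,(190,165,345,240)))
print([ik([.506,.171,h],65,13,-1) for h in(.03,.15)])
go([.506,.171,.15],65,13,-1)
```

```text
t 30.52 q [-0.24 -0.57  2.4   0.58  0.66  0.74] grasp [0.5728 0.0334 0.179 ] z [ 0.698  0.169 -0.696] y [ 0.242 -0.97   0.007] F [ 0.69 -0.41 -0.26] op 0.0932 gf 0.0
[array([506.5, 171. ,  85.7,  53.5,  11.9]), array([576.6,  -1.1,  53.9,  37.2,  89.1])]
[[[0.23, -0.2, 2.28, -0.0, 0.63, 1.58]], [[0.23, -0.41, 2.2, -0.0, 0.91, 1.58]]]
inc [0.096, -0.749, 0.031, -0.002, -0.115, 0.005] deg 21 mm 151
```

Emit:
arm_command --pt "0.03 -0.25 0 0 0 0" --pt "0.06 -0.5 0.01 0 -0.06 0" --pt "0.1 -0.75 0.03 0 -0.115 0.005" --pt "0.1 -0.75 0.03 0 -0.115 0.005" --pt "0.1 -0.75 0.03 0 -0.115 0.005"

```text
t: 31.2
tool_pos: [0.4373, 0.1573, 0.297]
orientation: [-2.995, -0.353, -0.645]
force: [0.6, -0.7, -0.3]
opening: 0.0931
gripper_force: 0.0
```

Run:
```python
from h import *
show(); weigh(10)
c=read_camera("scene"); im=c["image"]
cv2.imwrite("pics/s4.png",cv2.resize(im[130:290,100:380][:,:,::-1],None,fx=2.8,fy=2.8,interpolation=cv2.INTER_CUBIC))
go([.506,.171,.031],65,13,-1)
```

```text
t 31.20 q [ 0.23 -0.39  2.2   0.01  0.91  1.56] grasp [0.504  0.1747 0.1449] z [ 0.399  0.104 -0.911] y [ 0.234 -0.972 -0.008] F [ 0.56 -0.74 -0.26] op 0.0931 gf 0.0
F [-0.07 -0.12 -0.14] sd [0.38 0.36 0.6 ]
inc [-0.245, 0.006, 0.532, -0.003, 0.002, 0.0] deg 1 mm 117
```

View pics/s4.png

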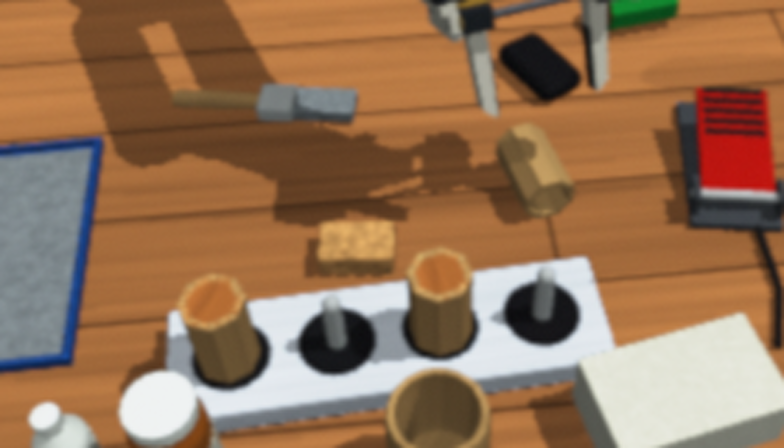

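Cups A and B stand on pegs 1 and 3, at (220,330) and (440,300). The gripper is over cup C at (535,165).

Emit:
arm_command --pt "-0.08 0 0.17 0 0 0" --pt "-0.17 0 0.35 0 0 0" --pt "-0.245 0.01 0.532 0 0 0" --pt "-0.245 0.01 0.532 0 0 0" --pt "-0.245 0.01 0.532 0 0 0"

```text
t: 32.38
tool_pos: [0.4381, 0.1548, 0.1836]
orientation: [-2.994, -0.347, -0.654]
force: [0.0, -0.0, 0.7]
opening: 0.0928
gripper_force: 0.0
```

Emit:
arm_command --pt "0 0 0 0 0 0" --pt "0 0 0 0 0 0" --pt "0 0 0 0 0 0" --pt "0 0 0 0 0 0" --pt "0 0 0 0 0 0" --fingers 1 --force 25

```text
t: 33.0
tool_pos: [0.4374, 0.1548, 0.1823]
orientation: [-2.994, -0.347, -0.652]
force: [-1.7, -0.3, 2.4]
opening: 0.0498
gripper_force: 25.0
```

Emit:
arm_command --pt "0.08 0 -0.17 0 0 0" --pt "0.17 0 -0.35 0 0 0" --pt "0.245 0 -0.54 0 0 0" --pt "0.245 0 -0.54 0 0 0" --pt "0.245 0 -0.54 0 0 0"

```text
t: 33.62
tool_pos: [0.4365, 0.1535, 0.299]
orientation: [-2.996, -0.347, -0.648]
force: [0.1, -0.2, -3.4]
opening: 0.0499
gripper_force: 25.0
```

Run:
```python
from h import *
show(); c=weigh(12);show()
```

```text
t 33.62 q [ 0.22 -0.4   2.2   0.01  0.92  1.56] grasp [0.5035 0.1707 0.147 ] z [ 0.401  0.103 -0.91 ] y [ 0.23  -0.973 -0.008] F [ 0.08 -0.19 -3.43] op 0.0499 gf 25.0
F [ 0.03  0.05 -3.03] sd [0.54 0.46 0.39]
t 34.23 q [ 0.22 -0.4   2.2   0.01  0.92  1.56] grasp [0.5046 0.1709 0.1489] z [ 0.404  0.103 -0.909] y [ 0.23  -0.973 -0.008] F [-0.19  0.7  -2.74] op 0.0497 gf 25.0
```

Cup C weighs about 0.3 kg, so it is damp as well and goes on peg 4 by the same method.

Run:
```python
from h import *
from ik import ik
for a in([[.555,.12,.1],65,22,-1],[[.555,.12,.031],65,22,-1],[[.555,.12,.031],45,22,-1],[[.555,.12,.15],45,22,-1],[[.58,.1,.22],45,10,-1],[[.58,.1,.22],45,0,1],[[.67,.15,.16],45,-6,1],[[.67,.15,.071],45,-6,1]): print(ik(*a))
go([.555,.12,.1],65,22,-1)
```

```text
[[0.03, -0.22, 2.15, 0.2, 0.81, 1.11]]
[[0.03, -0.09, 2.18, 0.24, 0.65, 1.05]]
[[-0.08, -0.21, 2.46, 1.1, 0.36, 0.15]]
[[-0.08, -0.54, 2.43, 0.59, 0.61, 0.73]]
[[0.02, -0.59, 2.33, 0.19, 0.63, 1.3]]
[[0.15, -0.56, 2.31, -0.18, 0.62, -1.32]]
[[0.29, -0.1, 2.07, -0.6, 0.5, -0.74]]
[[0.29, 0.07, 2.1, -0.89, 0.36, -0.43]]
inc [0.067, 0.355, 0.299, 0.018, 0.002, -0.045] deg 9 mm 94
```

Emit:
arm_command --pt "0.03 0.12 0.1 0 0 -0.01" --pt "0.06 0.24 0.21 0.01 0 -0.03" --pt "0.11 0.345 0.32 0.018 0 -0.045" --pt "0.11 0.345 0.32 0.018 0 -0.045" --pt "0.11 0.345 0.32 0.018 0 -0.045"

```text
t: 34.85
tool_pos: [0.4982, 0.0977, 0.2513]
orientation: [-2.937, -0.57, -0.641]
force: [-0.2, 1.0, -2.7]
opening: 0.0496
gripper_force: 25.0
```

Run:
```python
from h import *
show();go([.565,.12,.031],65,22,-1)
```

```text
t 34.85 q [ 0.04 -0.19  2.12  0.2   0.81  1.12] grasp [0.5628 0.1239 0.0995] z [ 0.386  0.157 -0.909] y [ 0.374 -0.927 -0.001] F [-0.23  0.97 -2.66] op 0.0496 gf 25.0
inc [-0.145, 0.022, 0.312, -0.0, 0.002, -0.0] deg 0 mm 69
```

Emit:
arm_command --pt "-0.05 0 0.11 0 0 0" --pt "-0.1 0.02 0.22 0 0 0" --pt "-0.145 0.02 0.312 0 0 0" --pt "-0.145 0.02 0.312 0 0 0" --pt "-0.145 0.02 0.312 0 0 0"

```text
t: 35.48
tool_pos: [0.4997, 0.0944, 0.1834]
orientation: [-2.936, -0.573, -0.643]
force: [-0.6, -0.4, -2.1]
opening: 0.05
gripper_force: 25.0
```

Emit:
arm_command --pt "0 0 0 0 0 0" --pt "0 0 0 0 0 0" --pt "0 0 0 0 0 0" --pt "0 0 0 0 0 0" --pt "0 0 0 0 0 0" --fingers -1

```text
t: 36.1
tool_pos: [0.4996, 0.0939, 0.1824]
orientation: [-2.936, -0.571, -0.642]
force: [-0.1, 0.7, 0.7]
opening: 0.092
gripper_force: 0.0
```

Emit:
arm_command --pt "-0.075 0 0.003 0 0.028 0" --pt "-0.147 0 0.013 0 0.056 0" --pt "-0.218 0 0.029 0 0.084 0" --pt "-0.288 0 0.051 0 0.111 0" --pt "-0.288 0 0.051 0 0.111 0"

```text
t: 36.72
tool_pos: [0.4538, 0.0756, 0.1479]
orientation: [-2.728, -0.529, -1.119]
force: [0.7, -0.3, -0.3]
opening: 0.0934
gripper_force: 0.0
```

Run:
```python
from h import *
show();go([.565,.12,.031],45,22,-1)
```

```text
t 36.73 q [-0.08 -0.17  2.43  1.11  0.36  0.14] grasp [0.5626 0.1196 0.0291] z [ 0.651  0.264 -0.712] y [ 0.374 -0.927 -0.001] F [ 0.68 -0.3  -0.3 ] op 0.0934 gf 0.0
inc [0.01, 0.002, 0.002, -0.0, 0.002, -0.0] deg 0 mm 2
```

Emit:
arm_command --pt "0 0 0 0 0 0" --pt "0 0 0 0 0 0" --pt "0 0 0 0 0 0" --pt "0 0 0 0 0 0" --pt "0 0 0 0 0 0" --fingers 1 --force 30

```text
t: 37.35
tool_pos: [0.4551, 0.076, 0.1492]
orientation: [-2.727, -0.531, -1.12]
force: [0.4, 0.5, -1.1]
opening: 0.0499
gripper_force: 30.0
```

Emit:
arm_command --pt "0.15 0 -0.15 0 0 0" --pt "0.3 0 -0.3 0 0 0" --pt "0.45 0 -0.45 0 0 0" --pt "0.64 0 -0.6 0 0 0" --pt "0.64 0 -0.6 0 0 0"

```text
t: 37.98
tool_pos: [0.4627, 0.0783, 0.3294]
orientation: [-2.725, -0.532, -1.132]
force: [1.1, 0.3, -3.4]
opening: 0.0495
gripper_force: 30.0
```

Run:
```python
from h import *
show();go([.58,.1,.22],45,8,-1)
```

```text
t 37.98 q [-0.07 -0.56  2.33  0.49  0.71  0.85] grasp [0.5725 0.1223 0.2115] z [ 0.657  0.263 -0.706] y [ 0.375 -0.927  0.003] F [ 1.09  0.34 -3.36] op 0.0495 gf 30.0
inc [0.039, -0.024, -0.023, -0.054, -0.001, 0.056] deg 14 mm 10
```

Emit:
arm_command --pt "0.01 0 0 -0.01 0 -0.055" --pt "0.02 0 0 -0.02 0 -0.11" --pt "0.03 0 0 -0.03 0 -0.165" --pt "0.04 0 0 -0.04 0 -0.22" --pt "0.04 0 0 -0.05 0 -0.275"

```text
t: 38.6
tool_pos: [0.4657, 0.0805, 0.3269]
orientation: [2.152, 1.469, 1.084]
force: [0.1, -0.9, -3.1]
opening: 0.0502
gripper_force: 30.0
```

Emit:
arm_command --pt "0 0 0 0 0 -0.055" --pt "0 0 0 0 0 -0.11" --pt "0 0 0 0 0 -0.165" --pt "0 0 0 0 0 -0.22" --pt "0 0 0 0 0 -0.275"

```text
t: 39.22
tool_pos: [0.4656, 0.0805, 0.3267]
orientation: [1.242, 2.073, 0.736]
force: [0.1, 0.1, -2.2]
opening: 0.0497
gripper_force: 30.0
```

Run:
```python
from h import *
show();go([.6,.12,.21],45,-2,1)
```

```text
t 39.23 q [ 0.   -0.59  2.36  0.29  0.55 -0.67] grasp [0.5881 0.1056 0.216 ] z [ 0.734  0.151 -0.663] y [0.565 0.407 0.718] F [ 0.12  0.1  -2.25] op 0.0497 gf 30.0
inc [0.164, 0.14, 0.088, 0.059, -0.018, -0.355] deg 65 mm 47
```

Emit:
arm_command --pt "0.03 0.03 0.01 0.01 0 -0.055" --pt "0.06 0.06 0.03 0.02 -0.01 -0.11" --pt "0.1 0.09 0.05 0.03 -0.01 -0.165" --pt "0.13 0.12 0.07 0.04 -0.015 -0.22" --pt "0.16 0.14 0.09 0.05 -0.018 -0.275"

```text
t: 39.85
tool_pos: [0.4828, 0.1236, 0.3284]
orientation: [0.326, 2.345, 0.132]
force: [-0.6, -0.2, -4.0]
opening: 0.0498
gripper_force: 30.0
```

Run:
```python
from h import *
show();go([.62,.135,.2],45,-6,1)
```

```text
t 39.85 q [ 0.2  -0.44  2.24 -0.26  0.59 -0.93] grasp [0.6    0.1234 0.2094] z [ 0.702 -0.001 -0.713] y [0.195 0.962 0.19 ] F [-0.58 -0.21 -3.96] op 0.0498 gf 30.0
inc [-0.0, 0.124, 0.106, 0.023, -0.006, -0.064] deg 12 mm 33
```

Emit:
arm_command --pt "0 0.03 0.02 0.01 0 -0.03" --pt "0 0.08 0.06 0.023 -0.006 -0.064" --pt "0 0.124 0.106 0.023 -0.006 -0.064" --pt "0 0.124 0.106 0.023 -0.006 -0.064" --pt "0 0.124 0.106 0.023 -0.006 -0.064"

```text
t: 40.48
tool_pos: [0.5028, 0.1468, 0.3197]
orientation: [0.131, 2.351, -0.049]
force: [-0.0, 0.3, -2.7]
opening: 0.05
gripper_force: 30.0
```

Run:
```python
from h import *
show();go([.6705,.1525,.168],45,-6,1)
```

```text
t 40.48 q [ 0.28 -0.32  2.17 -0.5   0.6  -0.86] grasp [0.6205 0.1344 0.2019] z [ 0.705 -0.075 -0.705] y [0.11  0.994 0.004] F [-0.02  0.34 -2.67] op 0.0500 gf 30.0
inc [-0.05, 0.116, 0.289, -0.0, 0.001, -0.002] deg 0 mm 63
```

Emit:
arm_command --pt "-0.02 0.04 0.1 0 0 0" --pt "-0.04 0.08 0.2 0 0 0" --pt "-0.05 0.116 0.289 0 0 0" --pt "-0.05 0.116 0.289 0 0 0" --pt "-0.05 0.116 0.289 0 0 0"

```text
t: 41.1
tool_pos: [0.5535, 0.1647, 0.2881]
orientation: [0.132, 2.348, -0.048]
force: [-0.5, -0.1, -2.3]
opening: 0.0497
gripper_force: 30.0
```

Run:
```python
from h import *
show(); go([.6705,.1525,.075],45,-6,1)
c=read_camera("scene"); im=c["image"]
cv2.imwrite("pics/s5.png",cv2.resize(im[160:290,150:340][:,:,::-1],None,fx=4,fy=4,interpolation=cv2.INTER_CUBIC))
```

```text
t 41.10 q [ 0.29 -0.11  2.06 -0.59  0.52 -0.75] grasp [0.6715 0.1522 0.1706] z [ 0.707 -0.075 -0.704] y [0.11  0.994 0.005] F [-0.5  -0.07 -2.26] op 0.0497 gf 30.0
inc [0.339, -0.002, 0.332, -0.0, 0.002, -0.002] deg 1 mm 95
```

View pics/s5.png

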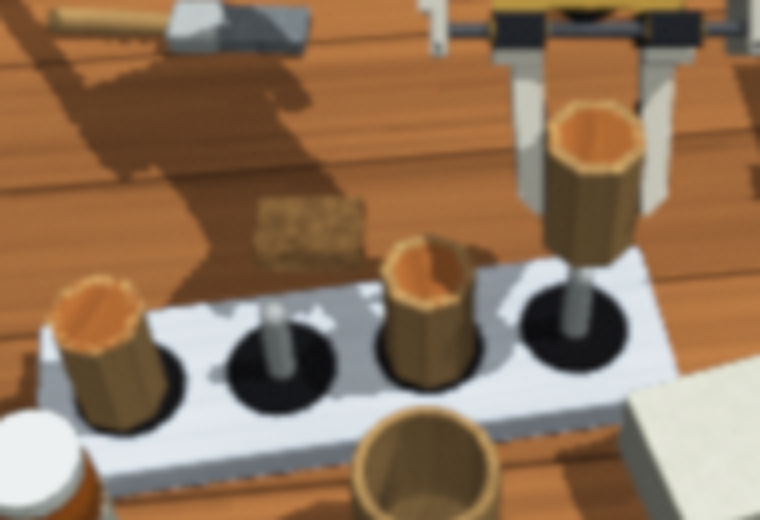

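Cup C is over peg 4, with its rim at (590,240) and the peg at (580,300), so it sits about 4 mm too far to +y. I'll correct that and lower it.

Emit:
arm_command --pt "0.02 -0.02 0.02 0 0 0" --pt "0.11 -0.02 0.1 0 0 0" --pt "0.2 -0.02 0.19 0 0 0" --pt "0.29 -0.02 0.285 0 0 0" --pt "0.29 -0.02 0.285 0 0 0"

```text
t: 41.78
tool_pos: [0.5517, 0.1609, 0.2039]
orientation: [0.131, 2.352, -0.05]
force: [0.2, -0.5, -2.6]
opening: 0.0498
gripper_force: 30.0
```

Emit:
arm_command --pt "0.01 0 0.01 0 0 0" --pt "0.02 0 0.02 0 0 0" --pt "0.035 0 0.035 0 0 0" --pt "0.05 0 0.05 0 0 0" --pt "0.05 0 0.05 0 0 0"

```text
t: 42.4
tool_pos: [0.5531, 0.1616, 0.192]
orientation: [0.132, 2.348, -0.048]
force: [-0.4, -0.3, -2.6]
opening: 0.0497
gripper_force: 30.0
```

Run:
```python
from h import *
weigh(4);show()
```

```text
F [-0.   -0.17 -3.59] sd [0.44 0.66 0.49]
t 42.60 q [ 0.29  0.07  2.09 -0.89  0.35 -0.42] grasp [0.6716 0.1493 0.0753] z [ 0.707 -0.074 -0.703] y [0.11  0.994 0.005] F [ 0.56  0.06 -3.  ] op 0.0496 gf 30.0
```

Emit:
arm_command --pt "0.005 0 0.005 0 0 0" --pt "0.01 0 0.01 0 0 0" --pt "0.014 0 0.014 0 0 0" --pt "0.018 0 0.018 0 0 0" --pt "0.018 0 0.018 0 0 0"

```text
t: 43.22
tool_pos: [0.5546, 0.1619, 0.1895]
orientation: [0.131, 2.344, -0.047]
force: [-4.6, -0.3, 7.1]
opening: 0.0503
gripper_force: 30.0
```

Run:
```python
from h import *
weigh(4);show()
```

```text
F [-4.03 -1.11  7.7 ] sd [0.5  0.37 0.25]
t 43.42 q [ 0.29  0.08  2.09 -0.92  0.35 -0.4 ] grasp [0.6731 0.1496 0.0725] z [ 0.71  -0.074 -0.701] y [0.109 0.994 0.006] F [-4.29 -0.52  7.47] op 0.0498 gf 30.0
```

Emit:
arm_command --pt "0 0 0 0 0 0" --pt "0 0 0 0 0 0" --pt "0 0 0 0 0 0" --pt "0 0 0 0 0 0" --pt "0 0 0 0 0 0" --fingers -1

```text
t: 44.05
tool_pos: [0.5534, 0.1616, 0.1874]
orientation: [0.132, 2.348, -0.048]
force: [-0.7, 1.2, -0.2]
opening: 0.0919
gripper_force: 0.0
```

Emit:
arm_command --pt "0 0 -0.1 0 0 0" --pt "0 0 -0.3 0 0 0" --pt "0 0 -0.5 0 0 0" --pt "0 0 -0.75 0 0 0" --pt "0 0 -0.75 0 0 0"

```text
t: 44.68
tool_pos: [0.4471, 0.1737, 0.2975]
orientation: [0.132, 2.34, -0.042]
force: [0.1, 0.4, 0.2]
opening: 0.0931
gripper_force: 0.0
```

Run:
```python
from h import *
show()
c=read_camera("scene"); im=c["image"]
cv2.imwrite("pics/s6.png",cv2.resize(im[130:290,150:430][:,:,::-1],None,fx=2.8,fy=2.8,interpolation=cv2.INTER_CUBIC))
hsv=cv2.cvtColor(im,cv2.COLOR_RGB2HSV); m=((hsv[...,0]<6)|(hsv[...,0]>174))&(hsv[...,1]>170)&(hsv[...,2]>90); m[:,:320]=0;m[:150]=0;m[230:]=0
for k in blobs(m,60,9e9): print("scene red quad",cv2.boxPoints(cv2.minAreaRect(k)).round(1).tolist())
c=read_camera("top"); hsv=cv2.cvtColor(c["image"],cv2.COLOR_RGB2HSV); m=((hsv[...,0]<6)|(hsv[...,0]>174))&(hsv[...,1]>170)&(hsv[...,2]>90); m[:,200:]=0;m[:160]=0;m[260:]=0
for k in blobs(m,60,9e9): print("top",rect(c,k,.045),cast(c,cv2.boxPoints(cv2.minAreaRect(k)),.045).round(3).tolist())
```

```text
t 44.67 q [ 0.4  -0.42  2.29 -0.62  0.63 -0.67] grasp [0.5662 0.1619 0.181 ] z [ 0.713 -0.071 -0.698] y [0.108 0.994 0.01 ] F [0.08 0.36 0.23] op 0.0931 gf 0.0
scene red quad [[349.0, 162.0], [376.0, 162.0], [376.0, 197.0], [349.0, 197.0]]
top [499.4 372.7 108.9  70.4 -13.2] [[0.454, 0.419, 0.045], [0.561, 0.395, 0.045], [0.544, 0.326, 0.045], [0.438, 0.351, 0.045]]
```

View pics/s6.png

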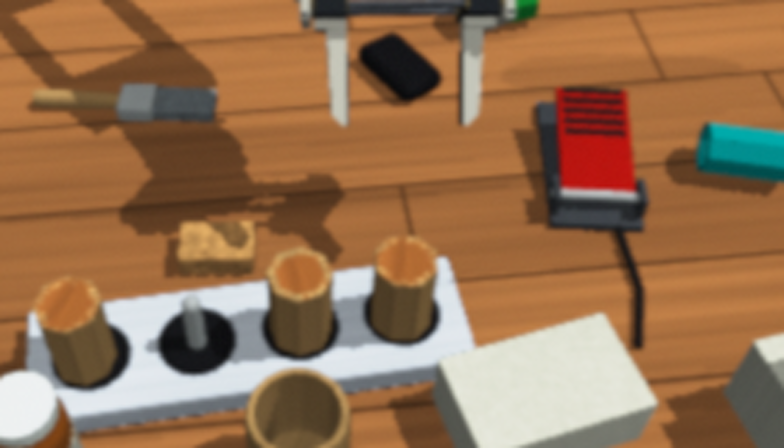

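All three cups are on pegs 1, 3 and 4, and everything else is undisturbed. The pedal is at (595,140), with its free end facing the robot.

Run:
```python
from h import *
from ik import ik
print(ik([.4695,.376,.12],90,-12.6,1),ik([.4695,.376,.05],90,-12.6,1))
go([.4695,.376,.12],90,-12.6,1)
```

```text
[[0.59, 0.22, 1.61, 0.0, 1.31, -0.76]] [[0.59, 0.3, 1.65, 0.0, 1.19, -0.76]]
inc [0.029, 1.021, 0.027, 0.016, 0.252, 0.033] deg 46 mm 204
```

Emit:
arm_command --pt "0 0.2 -0.05 0 0.05 0" --pt "0 0.4 -0.05 0 0.1 0.01" --pt "0 0.6 0 0.01 0.15 0.02" --pt "0.01 0.8 0 0.01 0.2 0.03" --pt "0.03 1 0.02 0.016 0.252 0.033" --fingers 1 --force 30

```text
t: 45.4
tool_pos: [0.4687, 0.3727, 0.284]
orientation: [-0.35, -3.113, 0.005]
force: [0.8, -0.1, -0.3]
opening: 0.0477
gripper_force: 0.0
```

Run:
```python
from h import *
show();go([.4695,.376,.085],90,-12.6,1)
```

```text
t 45.40 q [ 0.59  0.22  1.62  0.    1.32 -0.76] grasp [0.4671 0.3723 0.117 ] z [-0.01  -0.002 -1.   ] y [ 0.222  0.975 -0.004] F [ 0.81 -0.14 -0.28] op 0.0477 gf 0.0
inc [-0.002, 0.018, 0.16, -0.001, -0.003, -0.001] deg 1 mm 32
```

Emit:
arm_command --pt "0 0.01 0 0 0 0" --pt "0 0.02 0 0 0 0" --pt "0 0.02 0.05 0 -0.003 0" --pt "0 0.02 0.12 0 -0.003 0" --pt "0 0.02 0.18 0 -0.003 0"

```text
t: 46.02
tool_pos: [0.4683, 0.3751, 0.2501]
orientation: [0.347, 3.115, -0.003]
force: [-0.4, 0.4, 0.8]
opening: 0.0015
gripper_force: 0.0
```

Emit:
arm_command --pt "0 0 0.04 0 0 0" --pt "0 0 0.08 0 0 0" --pt "0 0 0.12 0 0 0" --pt "0 0 0.14 0 0 0" --pt "0 0 0.15 0 0 0"

```text
t: 46.65
tool_pos: [0.4687, 0.376, 0.2215]
orientation: [0.347, 3.115, -0.002]
force: [-6.0, -1.5, 8.7]
opening: 0.0
gripper_force: 4.1
```

Run:
```python
from h import *
show()
```

```text
t 46.65 q [ 0.59  0.29  1.66 -0.01  1.19 -0.75] grasp [0.4698 0.3757 0.0545] z [ 0.007 -0.002 -1.   ] y [ 0.22   0.976 -0.   ] F [-6.02 -1.48  8.66] op 0.0000 gf 4.1
```

Emit:
arm_command --pt "0 0 0.01 0 0 0" --pt "0 0 0.02 0 0 0" --pt "0 0 0.03 0 0 0" --pt "0 0 0.04 0 0 0" --pt "0 0 0.04 0 0 0"

```text
t: 47.28
tool_pos: [0.4687, 0.3762, 0.2165]
orientation: [0.346, 3.116, -0.002]
force: [-16.9, -7.4, 32.4]
opening: 0.0007
gripper_force: 16.1
```

Run:
```python
from h import *
show()
```

```text
t 47.27 q [ 0.59  0.3   1.66 -0.01  1.19 -0.75] grasp [0.4697 0.3759 0.0495] z [ 0.006 -0.002 -1.   ] y [ 0.22   0.976 -0.001] F [-16.87  -7.44  32.44] op 0.0007 gf 16.1
```

The pedal is on its stop. I'll hold it for about a second, then let it up.

Emit:
arm_command --pt "0 0 0 0 0 0" --pt "0 0 0 0 0 0" --pt "0 0 0 0 0 0" --pt "0 0 0 0 0 0" --pt "0 0 0 0 0 0"

```text
t: 47.9
tool_pos: [0.4686, 0.3762, 0.2165]
orientation: [0.346, 3.116, -0.002]
force: [-16.5, -8.2, 31.9]
opening: 0.0003
gripper_force: 16.0
```

Emit:
arm_command --pt "0 0 0 0 0 0" --pt "0 0 0 0 0 0" --pt "0 0 -0.06 0 0 0" --pt "0 0 -0.12 0 0 0" --pt "0 0 -0.2 0 0 0"

```text
t: 48.52
tool_pos: [0.4685, 0.3755, 0.2531]
orientation: [0.347, 3.116, -0.004]
force: [-0.1, -0.4, -0.0]
opening: 0.0005
gripper_force: 0.0
```

Emit:
arm_command --pt "0 0 -0.1 0 0 0" --pt "0 0 -0.25 0 0 0" --pt "0 0 -0.4 0 0 0" --pt "0 0 -0.4 0 0 0" --pt "0 0 -0.4 0 0 0"

```text
t: 49.15
tool_pos: [0.4679, 0.3758, 0.3324]
orientation: [0.347, 3.116, -0.004]
force: [0.6, -0.4, -1.2]
opening: 0.0006
gripper_force: 0.0
```

Run:
```python
from h import *
show()
c=read_camera("scene"); cv2.imwrite("pics/s7.png",cv2.resize(c["image"][:,:,::-1],(800,600),interpolation=cv2.INTER_CUBIC))
```

```text
t 49.15 q [ 0.59  0.17  1.58 -0.01  1.39 -0.75] grasp [0.469  0.3753 0.1654] z [ 0.007 -0.003 -1.   ] y [ 0.22   0.975 -0.002] F [ 0.62 -0.44 -1.17] op 0.0006 gf 0.0
```

View pics/s7.png

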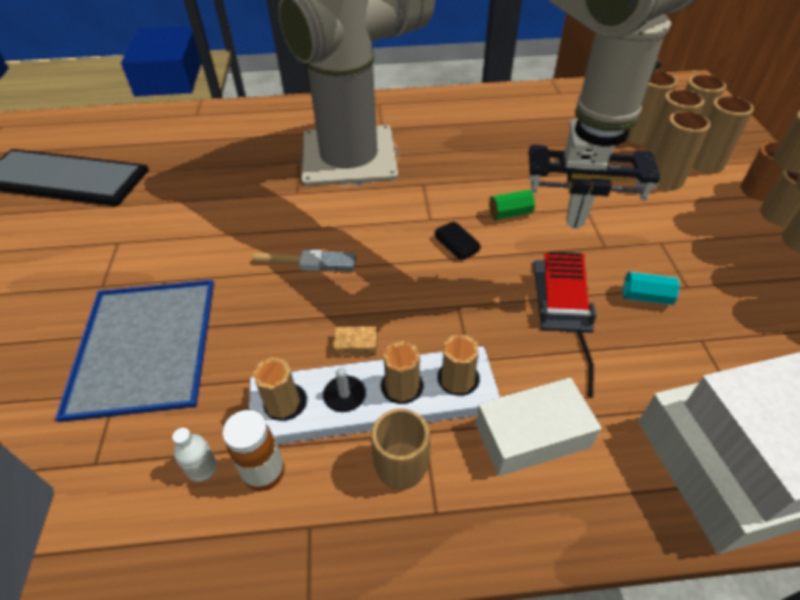

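The cups are upside down over the pegs at (277,388), (402,372) and (460,365). The pedal is back up at (567,290), the bystanders are where they were, and the robot is touching nothing.

```bash
python3 -c "
from plant import *
print(close_job())"
```

```text
the job is handed in; nothing more can be done
None
```

The job is handed in: all three cups on the table weighed in damp (about 290–330 g) and went upside down on pegs 1, 3 and 4, none were dry for the tray, and the pedal was held on its stop for about a second and came back up.

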